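# Find the high spot of a round blank with a plunger indicator

### The job

Check the round wooden blank on the truing stand: lift the red tab of the dial indicator, shift the indicator to the next notch towards the blank and let the tab drop fully home, so that the plunger bears on the rim. Then turn the blank, watching the dial, and leave it standing with the very highest spot of its rim at the plunger (it has a lesser swelling too), the indicator still in that notch. Leave the other things on the bench where they are.

Things in the scene. Friction and masses are not known exactly. Their poses are not given: they have to be found in the camera images.
- deck: grey deck of the truing stand, 230 x 410 mm, sloping 30 degrees: it faces up and back towards the robot. Origin: where the axis of the round blank meets the deck's upper face. x runs up the slope (away from the robot), y level along the stand to its left, towards the indicator, z square to the deck, along the blank's axis
- blank_top (a point): top centre of the round wooden blank (160 mm wide, 24 mm thick, top 54 mm above the deck), fixed point. The blank turns either way without end about deck z and stays where left; about 4 N at the crank knob. Its rim has two swellings, each over some 65 degrees: the higher 6 mm proud, the lesser 3 mm. How the crank lies to them differs each time
- hood_edge (a point): middle of the front lower edge of the yellow guard frame (410 mm wide, open, with steel rods), which overhangs the upper part of the deck: too low to work under with the tool straight down. Work square to the deck, the tool leaning back towards the robot by 30 degrees
- knob_grip (a point): centre of the black crank knob, 22 mm wide, 40 mm long along deck z (66 to 106 mm above the deck; this point at 86 mm). It goes round the blank's axis on a 55 mm radius as the blank turns, and spins freely on its crank, so it can be led round with the hand kept at one angle. A flat crank arm lies right beneath it; nothing else stands on the blank
- tab_grip (a point): point to pinch on the upright red tab of the indicator's latch: 14 mm (deck x) by 24 mm (deck y), its top 94 mm above the deck, this point 78 mm above the deck when down. Its pin drops into the notches of a fixed toothed rail; lifting it along deck z works against a spring (3 to 5.5 N)
- tab (a joint): lift of the red tab along deck z (m): 0 with its pin fully down in a notch, 0.016 at most; the pin clears the teeth above 0.010
- carriage (a joint): travel of the indicator (dial, plunger and red tab together) along the rail, towards the blank, along deck -y (m): 0 in the parked notch where it starts; notches every 0.026, each with 3 mm of play either way. The working notch, next towards the blank, is centred at 0.026 (end stop 0.030); the plunger's spring holds it back at about 0.023. About 1 N of friction with the tab lifted
- needle (a joint): red needle of the dial: reading in rad, clockwise, 0 with the plunger free, 0.15 per mm that the plunger is pushed in. In the parked notch the plunger does not reach the blank; in the working notch it reads about 0.8 on plain rim and 1.7 at the top of the higher swelling
- dial (a point): centre of the white face of the dial indicator, 56 mm wide, facing along deck z, 52 mm above the deck. Its sprung plunger (brass ball tip 66 mm from here, 2 to 4 N) points along deck -y at the blank's axis, 42 mm above the deck
- glue: bystander: yellow glue bottle, 60 mm wide, 160 mm tall; not to be moved
- varnish: bystander: amber jar, 72 mm wide, 85 mm tall; not to be moved
- driver: bystander: screwdriver lying on the bench in front of the stand; not to be moved
- brush: bystander: flat brush lying on the bench in front of the stand; not to be moved
- offcut: bystander: dark wood offcut 45 x 90 x 30 mm; not to be moved
- weight: bystander: small brass weight, 32 mm wide, 40 mm tall, standing on the ledge at the left end of the stand's base; not to be moved
- mug: bystander: blue mug, 76 mm wide, 90 mm tall; not to be moved

How it is judged:
By the outcome, as a careful person would: the job done as asked, in the order asked, and still so for the second after the job is handed in, with the robot touching nothing.
It also fails if it takes over 58 s, if anything falls off the work surface, if the arm or the gripper's body presses on something with over 40 N, if the wrist force passes 120 N, or if a joint passes its speed limit or range.

### The arm

A 7-joint arm with a two-finger parallel gripper is mounted at the origin on the work surface. World frame = base frame: x ahead of the robot, y to its left, z up, the work surface at z = 0. Lengths are in m, angles in degrees, forces in N, time in s.
With the tool pointing down it reaches from about 0.425 to 0.875 m from the base axis. Payload 4.7 kg.
Tool frame: the origin (TCP) lies between the finger pads; the fingertips stand 8 mm ahead of it and the grasp point (between the pads) lies 11 mm behind it; x points along the fingers, z is the direction in which the jaws open and shut, and the axes are right-handed (so a half turn about x gives the same grasp; the last joint's range is limited). The gripper opens to 87 mm and grips with 3 to 60 N. Pads are 19 mm wide; open, the fingers measure 117 mm over their backs; the gripper's body (75 mm by 190 mm) begins 51 mm behind the grasp point.
Start: joints at [70.651, 18.392, -4.016, 83.108, 1.295, 78.541, -3.26], TCP at [0.224, -0.61, 0.231] pointing down, gripper open.
Joint ranges: [-163.93, 163.93], [-17.29, 119.83], [-79.2, 71.16], [3.27, 140.29], [-89.18, 269.18], [5.43, 117.66], [-154.24, 154.24]. Speed limits (degrees/s): [147.25, 147.25, 180, 180, 180, 180, 180].

### API

Orientations are given as [roll, pitch, yaw] about the fixed x, y, z axes, in that order (R = Rz(yaw) Ry(pitch) Rx(roll)).
In Python, from cell import telemetry, vision, sign_off gives the robot as it stands. The module is installed in compiled form; this text tells all that it offers.
- The arm moves only by the tool drive_tool, never from a script. Its arguments are lists of equal length, an entry for each row: "offset": the shift along the tool's x, y, z in m, a list of three; "angular": the turn, a rotation vector about the tool's x, y, z in rad, a list of three. A call has 1 to 10 rows; each row is the pose to reach, as a shift and turn from the pose measured when the call began, along the tool's axes at that moment; what a row does not reach only later rows make up. A row lasts 1/8 s, in which the tool goes at most 62.5 mm and 10.7 degrees, less where a joint would pass 70% of its speed; a pose out of reach is approached as far as the arm can. A call with a gripper value outside its range is refused whole. "fingers" is the closure, from -1 (fully open) to 1 (shut), set as the call begins (left out, the last holds). The fingers move at their own pace and stop on an object; "squeeze" is the grip in N (left out, the last holds). Time passes only in rows, so rows that repeat a pose let the fingers close. It gives the time, the measured TCP pose, the force and the opening at its end, in the units of the state.
- telemetry.get_obs(): the state, without advancing time (a new reading comes with each control period).
- vision.read_camera(name): name is "side" or "top"; returns a dict with "pixels" (400x640x3 uint8, red, green, blue), "intrinsics" (3x3 intrinsics, pixels), "world_from_camera" (4x4, takes a point from camera to world coordinates). Camera axes: x right, y up, looking along -z (the intrinsics and any distortion apply to the point x, -y, -z); pixel columns grow to the right and rows downward; lengths in m; the calibration is good to about 2 mm. A picture is of the moment at which its call begins. There is no depth.
- sign_off(): hands the job in, once; it reports no verdict.
The state is a dict: "time_s": time; "qpos": joint angles; "joint_velocities": joint speeds; "effort": joint torques, N m; "tool_pos": TCP position; "tool_rot": TCP orientation; "force": force on the tool from outside, world axes, zero at the start; "wrist_torque": the same for the moment, N m; "grip_width": finger opening in m.
Only numpy, scipy, OpenCV 4.12 (cv2) and the standard library are available. Lean on these libraries where they do the work, as an engineer would, in place of code of your own. Each camera call takes 0.05 s, during which the arm holds its last target.

## Working session

There is one attempt and no reset: what is moved stays moved. The work goes in short steps, Python scripts to look and compute and a tool call to move; the robot and the scene stay as the last step left them, time stands still between calls to the robot, and variables do not carry over. Pictures are saved under pics/ and viewed, and the job is handed in when it is done.

Besides the shell and the picture viewer there is one more tool, called after "Call:" by a JSON object that holds its "method" and its "body", one argument or row to a line. drive_tool: Moves the arm, as the interface text tells. Its arguments: {"type":"object","properties":{"offset":{"type":"array"},"angular":{"type":"array"},"fingers":{"type":"number"},"squeeze":{"type":"number"}},"required":["offset","angular"]}

```bash
mkdir -p pics
python3 - <<'E'
from cell import telemetry, vision
import cv2,numpy as np
np.set_printoptions(precision=4,suppress=True)
print(telemetry.get_obs())
for n in("side","top"):
    c=vision.read_camera(n); cv2.imwrite(f"pics/{n}0.png",c["pixels"][:,:,::-1]); print(n,c["intrinsics"],c["world_from_camera"],[k for k in c])
E
```

```text
{'time_s': 0.0, 'qpos': array([70.6522, 18.4381, -4.0165, 83.1734,  1.2946, 78.5397, -3.2602]), 'joint_velocities': array([ 0.074 , -0.0616, -0.0667, -0.045 ,  0.0194,  0.0266,  0.0364]), 'effort': array([ -0.0004, -49.13  ,  -0.404 , -31.2531,  -0.0639,   0.0439,
         0.0002]), 'tool_pos': array([ 0.2238, -0.6097,  0.2295]), 'tool_rot': array([-177.3302,   89.8939,  112.8279]), 'force': array([0.0471, 0.0919, 0.2644]), 'wrist_torque': array([ 0.0269, -0.0163, -0.0273]), 'grip_width': 0.08728912690319948}
side [[379.1833   0.     320.7653]
 [  0.     379.1833 201.6622]
 [  0.       0.       1.    ]] [[-0.9716  0.1741 -0.16    0.3475]
 [-0.2364 -0.7335  0.6373  0.7   ]
 [-0.0064  0.6571  0.7538  1.0113]
 [ 0.      0.      0.      1.    ]] ['pixels', 'intrinsics', 'world_from_camera']
top [[445.6236   0.     318.3234]
 [  0.     445.6236 198.1351]
 [  0.       0.       1.    ]] [[ 0.0221  0.9804 -0.1957  0.2097]
 [-0.9997  0.0226  0.0001  0.0201]
 [ 0.0045  0.1956  0.9807  1.6703]
 [ 0.      0.      0.      1.    ]] ['pixels', 'intrinsics', 'world_from_camera']
```

View pics/side0.png

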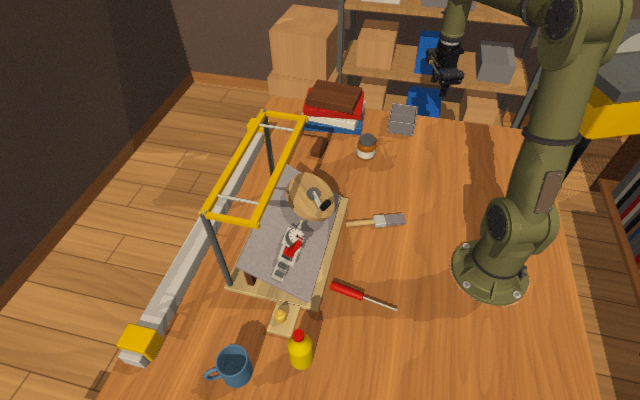

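View pics/top0.png

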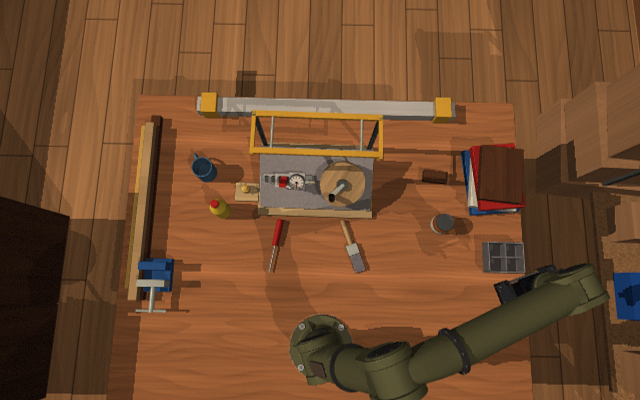

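The side view shows the blank around (312,197), the knob at about (325,204) and the red tab at about (292,250). In the top view the blank is near (344,183), the dial near (297,182) and the tab near (284,182). I'll enlarge both.

Run:
```python
import cv2
a=cv2.imread("pics/side0.png")[150:310,220:360]; cv2.imwrite("pics/s0c.png",cv2.resize(a,None,fx=5,fy=5,interpolation=cv2.INTER_CUBIC)[:, :][:800])
b=cv2.imread("pics/top0.png")[140:225,245:390]; cv2.imwrite("pics/t0c.png",cv2.resize(b,None,fx=5,fy=5,interpolation=cv2.INTER_CUBIC))
```

```text
(no output)
```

View pics/s0c.png

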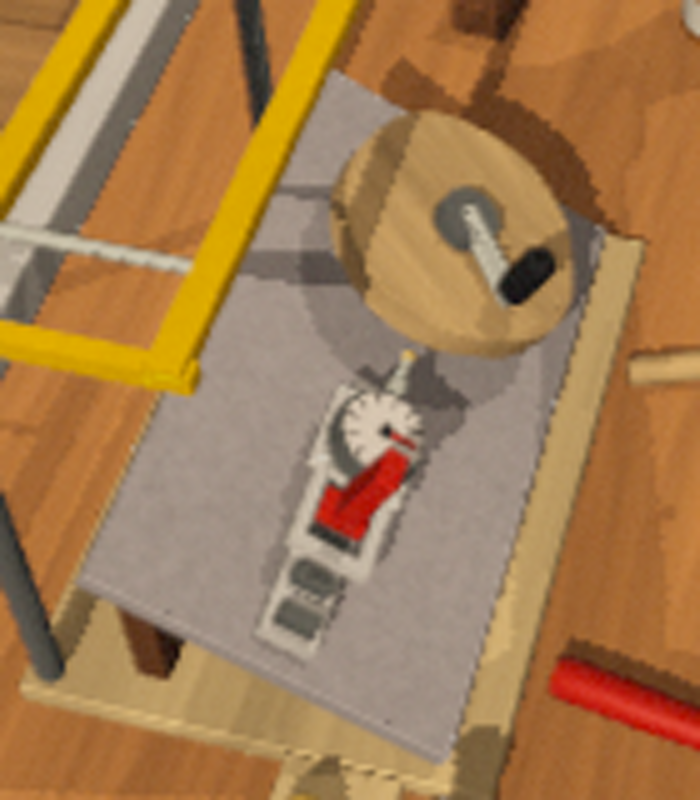

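View pics/t0c.png

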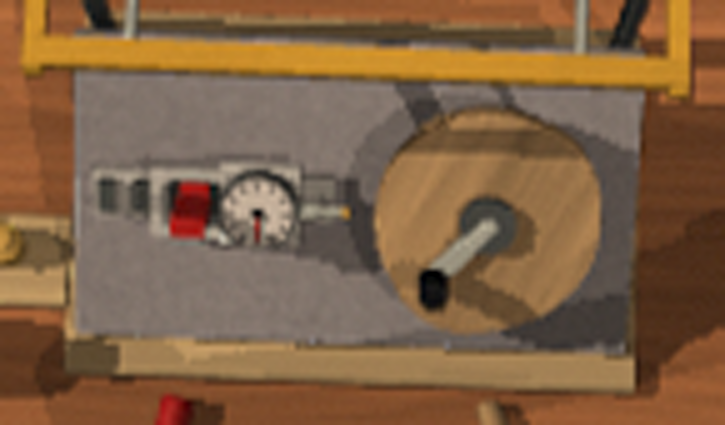

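```bash
cat > h.py <<'E'
import numpy as np,cv2
from cell import vision,telemetry
from scipy.optimize import least_squares
from scipy.spatial.transform import Rotation as R
np.set_printoptions(precision=4,suppress=True)
CAM={"side":(np.array([[379.1833,0,320.7653],[0,379.1833,201.6622],[0,0,1]]),None),
"top":(np.array([[445.6236,0,318.3234],[0,445.6236,198.1351],[0,0,1]]),None)}
def cams():
    return {n:vision.read_camera(n) for n in("side","top")}
def proj(c,P):
    T=np.linalg.inv(c["world_from_camera"]); p=np.atleast_2d(P)@T[:3,:3].T+T[:3,3]
    K=c["intrinsics"]; return np.c_[K[0,2]+K[0,0]*p[:,0]/-p[:,2],K[1,2]-K[1,1]*p[:,1]/-p[:,2]]
def tri(C,uvs,uvt):
    f=lambda P:np.r_[(proj(C["side"],P)[0]-uvs),(proj(C["top"],P)[0]-uvt)]
    r=least_squares(f,[.6,0,.1]);return r.x,r.fun
def deckR(yaw):return R.from_euler("z",yaw).as_matrix()@np.array([[.866025,0,-.5],[0,1,0],[.5,0,.866025]])
E
cat > fit.py <<'E'
from h import *
C=cams()
s=lambda u,v:np.array([220+u/5-.4,150+v/5-.4]); t=lambda u,v:np.array([245+u/5-.4,140+v/5-.4])
pairs={"dial":(s(386,430),t(257,211)),"tip":(s(409,356),t(346,213)),"hub":(s(468,215),t(487,225)),"knobtop":(s(533,268),t(432,290)),
"dc_lf":(s(445,762),t(77,332)),"dc_rf":(s(605,228),t(632,351))}
for k,(a,b) in pairs.items(): print(k,*tri(C,a,b))
# params: ox,oy,oz,yaw, yd, knob angle, dxf, dyl
def model(p):
    o=p[:3];M=deckR(p[3]);D=lambda q:o+M@np.array(q)
    kx,ky=.055*np.cos(p[5]),.055*np.sin(p[5])
    return [("side",D([0,p[4],.052]),pairs["dial"][0]),("top",D([0,p[4],.052]),pairs["dial"][1]),
    ("side",D([0,p[4]-.066,.042]),pairs["tip"][0]),("top",D([0,p[4]-.066,.042]),pairs["tip"][1]),
    ("side",D([0,0,.056]),pairs["hub"][0]),("top",D([0,0,.056]),pairs["hub"][1]),("top",D([0,0,.054]),t(488,220)),
    ("side",D([p[6],p[7],0]),pairs["dc_lf"][0]),("top",D([p[6],p[7],0]),pairs["dc_lf"][1]),
    ("side",D([p[6],p[7]-.41,0]),pairs["dc_rf"][0]),("top",D([p[6],p[7]-.41,0]),pairs["dc_rf"][1]),
    ("side",D([p[6]+.23,p[7],0]),s(84,583)),("side",D([p[6]+.23,p[7]-.41,0]),s(335,70)),
    ("side",D([kx,ky,.106]),s(541,258)),("top",D([kx,ky,.106]),t(432,289)),("side",D([kx,ky,.066]),s(510,295))]
f=lambda p:np.concatenate([proj(C[n],P)[0]-q for n,P,q in model(p)])
r=least_squares(f,[.6,-.05,.15,0,.16,2.5,-.1,.28],loss="soft_l1")
print(r.x); print(f(r.x).reshape(-1,2))
np.save("fit.npy",r.x)
E
python3 fit.py
```

```text
dial [0.5707 0.1    0.1363] [-0.4703 -0.1488  0.0022  0.6134]
tip [0.5745 0.0372 0.1251] [-0.2327 -0.0736  0.0009  0.2924]
hub [ 0.5633 -0.0621  0.1463] [-0.2044 -0.0648 -0.0005  0.2434]
knobtop [ 0.5138 -0.0241  0.1526] [-0.4017 -0.129  -0.015   0.4892]
dc_lf [0.5019 0.2376 0.0269] [-0.1343 -0.0436 -0.0107  0.1888]
dc_rf [ 0.497  -0.1783  0.0261] [-0.2058 -0.0667 -0.012   0.2315]
[ 0.595  -0.0646  0.0877 -0.0116  0.1652  2.352  -0.1154  0.3015]
[[-0.5742  0.7801]
 [-0.177   0.7598]
 [-0.2229 -0.5409]
 [ 0.7035  0.1802]
 [-1.1205  1.4147]
 [ 0.4727 -0.1316]
 [ 0.251   0.7036]
 [ 0.9199 -0.1675]
 [-0.2672  0.8951]
 [ 0.3306  0.6292]
 [-1.5751  0.8258]
 [-0.5673 -1.282 ]
 [-2.863  -1.5542]
 [-0.3803  0.3566]
 [ 0.1818  1.627 ]
 [-0.6177 -0.7871]]
```

```bash
cat > ov.py <<'E'
from h import *
import sys
def overlay(tag,yt,C=None):
    C=C or cams(); p=np.load("fit.npy"); M=deckR(p[3]);o=p[:3]
    out=[]
    for n,(r0,r1,c0,c1) in {"side":(160,290,250,345),"top":(155,215,260,375)}.items():
        im=C[n]["pixels"][:,:,::-1][r0:r1,c0:c1]; k=7
        big=cv2.resize(im,None,fx=k,fy=k,interpolation=cv2.INTER_CUBIC); raw=big.copy()
        def poly(L,col,cl=True):
            q=proj(C[n],o+np.array(L)@M.T); q=((q-[c0,r0]+.5)*k).astype(np.int32); cv2.polylines(big,[q],cl,col,1,cv2.LINE_AA)
        th=np.linspace(0,6.283,60)
        poly([[.08*np.cos(a),.08*np.sin(a),.054] for a in th],(0,255,0))
        poly([[.028*np.cos(a),p[4]+.028*np.sin(a),.052] for a in th],(0,255,0))
        for z in(.066,.106):poly([[.055*np.cos(p[5])+.011*np.cos(a),.055*np.sin(p[5])+.011*np.sin(a),z] for a in th],(255,0,255))
        for z in (.062,.094): poly([[-.007,yt-.012,z],[.007,yt-.012,z],[.007,yt+.012,z],[-.007,yt+.012,z]],(255,255,0))
        out.append((raw,big)); cv2.imwrite(f"pics/{tag}_{n}.png",big if n=="top" else np.vstack([big])[:600] if False else cv2.resize(big,None,fx=.65,fy=.65) if n=="side" else big)
        cv2.imwrite(f"pics/{tag}_{n}_raw.png",raw if n=="top" else cv2.resize(raw,None,fx=.65,fy=.65))
if __name__=="__main__": overlay(sys.argv[1],float(sys.argv[2]))
E
python3 ov.py a 0.21
```

```text
(no output)
```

View pics/a_side.png

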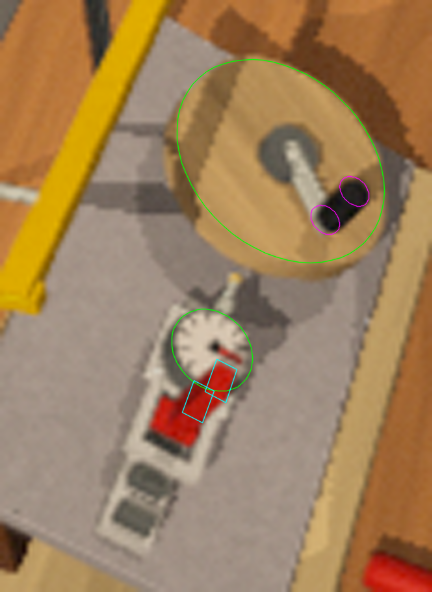

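View pics/a_top.png

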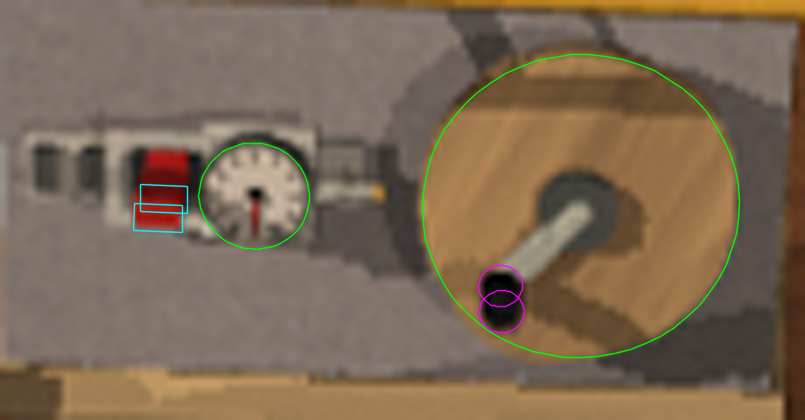

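View pics/a_top_raw.png

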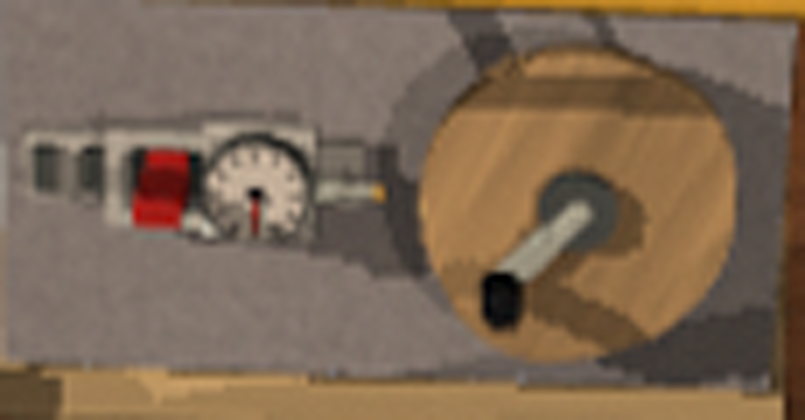

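Run:
```python
from h import *
C=cams();p=np.load("fit.npy");M=deckR(p[3]);o=p[:3]
s=lambda u,v:np.array([220+u/5-.4,150+v/5-.4]); t=lambda u,v:np.array([245+u/5-.4,140+v/5-.4])
P,e=tri(C,s(193,388),t(28,71));print("hood front left low",P,e,M.T@(P-o))
ob=telemetry.get_obs();Rt=R.from_euler("xyz",ob["tool_rot"],degrees=True).as_matrix();print(Rt)
# target tool R: x=-deckz ; z=± deck y or deck x
for nm,z in(("y",M[:,1]),("-y",-M[:,1]),("x",M[:,0]),("-x",-M[:,0])):
    x=-M[:,2];G=np.c_[x,np.cross(z,x),z];rv=(R.from_matrix(Rt.T@G)).as_rotvec();print(nm,rv,np.degrees(np.linalg.norm(rv)),R.from_matrix(G).as_euler("xyz",degrees=True))
print(M)
im=C["side"]["pixels"][0:130,380:520,::-1];cv2.imwrite("pics/grip.png",cv2.resize(im,None,fx=4,fy=4))
```

```text
hood front left low [0.6099 0.2348 0.336 ] [-0.3969 -0.1215  0.0447  0.5783] [0.134  0.2996 0.2093]
[[-0.0001  0.9387  0.3446]
 [ 0.0001  0.3446 -0.9387]
 [-1.     -0.     -0.0002]]
y [-2.6925 -0.7216 -0.1328] 159.89512479134495 [-90.     60.     -0.664]
-y [ 0.355  -0.0953  0.5178] 36.38596869021239 [90.    60.    -0.664]
x [-1.1783 -0.458   0.3156] 74.65476324919075 [-0.    60.    -0.664]
-x [1.8836 0.3479 0.5049] 113.49446185258796 [180.     60.     -0.664]
[[ 0.866   0.0116 -0.5   ]
 [-0.01    0.9999  0.0058]
 [ 0.5     0.      0.866 ]]
```

View pics/grip.png

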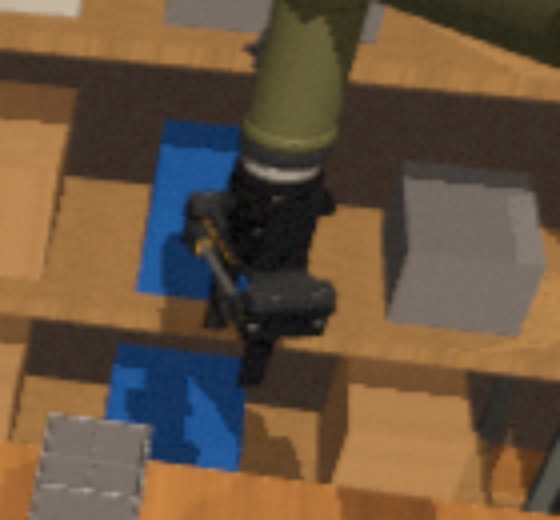

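```bash
cat > go.py <<'E'
from h import *
import sys,json
p=np.load("fit.npy");M=deckR(p[3]);o=p[:3]
x=-M[:,2];z=-M[:,1];G=np.c_[x,np.cross(z,x),z]
def now():
    ob=telemetry.get_obs();return ob,ob["tool_pos"],R.from_euler("xyz",ob["tool_rot"],degrees=True).as_matrix()
def show():
    ob,P,Rt=now();g=P-Rt[:,0]*.011
    print("t",round(ob["time_s"],2),"grasp deck mm",1e3*(M.T@(g-o)),"force deck",M.T@ob["force"],"w",ob["grip_width"],"roterr",np.degrees(R.from_matrix(Rt.T@G).magnitude()))
def rel(gd):  # grasp pt in deck mm -> offset/angular
    ob,P,Rt=now(); T=o+M@(np.array(gd)/1e3)+G[:,0]*.011
    print(gd,"off",np.round(Rt.T@(T-P),4),"ang",np.round(R.from_matrix(Rt.T@G).as_rotvec(),4))
if __name__=="__main__":
    show()
    for a in sys.argv[1:]: rel([float(v) for v in a.split(",")])
E
python3 go.py 0,209,200 -30,-170,230 0,209,84
```

```text
t 0.4 grasp deck mm [-239.0238 -549.7644  315.4818] force deck [-0.0225  0.6155  0.4352] w 0.08725656385916016 roterr 36.38596869021237
[0.0, 209.0, 200.0] off [-0.0209  0.5223 -0.6131] ang [ 0.355  -0.0953  0.5178]
[-30.0, -170.0, 230.0] off [-0.0319  0.3493 -0.2735] ang [ 0.355  -0.0953  0.5178]
[0.0, 209.0, 84.0] off [ 0.0796  0.5765 -0.5925] ang [ 0.355  -0.0953  0.5178]
```

Call:
{"method": "drive_tool", "body": {
  "offset": [
    [-0.032,0.06,-0.045],
    [-0.032,0.11,-0.08],
    [-0.032,0.16,-0.12],
    [-0.032,0.21,-0.16],
    [-0.032,0.26,-0.2],
    [-0.032,0.31,-0.24],
    [-0.032,0.349,-0.273],
    [-0.029,0.38,-0.33],
    [-0.027,0.41,-0.39],
    [-0.025,0.44,-0.45]
  ],
  "angular": [
    [0,0,0],
    [0.06,-0.015,0.08],
    [0.12,-0.03,0.17],
    [0.17,-0.046,0.25],
    [0.23,-0.06,0.34],
    [0.3,-0.08,0.43],
    [0.355,-0.095,0.518],
    [0.355,-0.095,0.518],
    [0.355,-0.095,0.518],
    [0.355,-0.095,0.518]
  ],
  "fingers": -0.1,
  "squeeze": 25
}}

```text
time_s: 1.65
tool_pos: [0.4893, -0.1576, 0.2366]
tool_rot: [92.6, 61.4, 1.6]
force: [0.4, -1.0, -1.1]
grip_width: 0.0477
```

```bash
python3 go.py 0,209,200 0,209,130
```

```text
t 1.65 grasp deck mm [-15.9191 -94.4146 192.1996] force deck [-0.1798 -0.9682 -1.1488] w 0.04772032461719816 roterr 1.883148996948301
[0.0, 209.0, 200.0] off [-0.0024  0.0129 -0.3035] ang [-0.0106 -0.019   0.0246]
[0.0, 209.0, 130.0] off [ 0.0676  0.0146 -0.3021] ang [-0.0106 -0.019   0.0246]
```

Call:
{"method": "drive_tool", "body": {
  "offset": [
    [-0.002,0.013,-0.06],
    [-0.002,0.013,-0.12],
    [-0.002,0.013,-0.18],
    [-0.002,0.013,-0.24],
    [-0.002,0.013,-0.303],
    [0.03,0.014,-0.302],
    [0.065,0.0145,-0.302],
    [0.065,0.0145,-0.302]
  ],
  "angular": [
    [-0.011,-0.019,0.025],
    [-0.011,-0.019,0.025],
    [-0.011,-0.019,0.025],
    [-0.011,-0.019,0.025],
    [-0.011,-0.019,0.025],
    [-0.011,-0.019,0.025],
    [-0.011,-0.019,0.025],
    [-0.011,-0.019,0.025]
  ]
}}

```text
time_s: 2.65
tool_pos: [0.5352, 0.1447, 0.1902]
tool_rot: [89.8, 60.3, -0.8]
force: [-0.0, -0.5, -0.3]
grip_width: 0.0479
```

```bash
python3 go.py 0,209,82
cat > pic.py <<'E'
from h import *
import sys
tag=sys.argv[1];C=cams()
a=C["side"]["pixels"][160:310,230:370,::-1];b=C["top"]["pixels"][150:215,255:375,::-1]
cv2.imwrite(f"pics/{tag}_s.png",cv2.resize(a,None,fx=4,fy=4,interpolation=cv2.INTER_CUBIC))
cv2.imwrite(f"pics/{tag}_t.png",cv2.resize(b,None,fx=6,fy=6,interpolation=cv2.INTER_CUBIC))
E
python3 pic.py b
```

```text
t 2.65 grasp deck mm [ -2.6517 208.6782 130.9029] force deck [-0.1765 -0.4615 -0.2774] w 0.04785546664892374 roterr 0.30935368092570953
[0.0, 209.0, 82.0] off [ 0.0489  0.0029 -0.0004] ang [0.0021 0.0011 0.0049]
```

View pics/b_s.png

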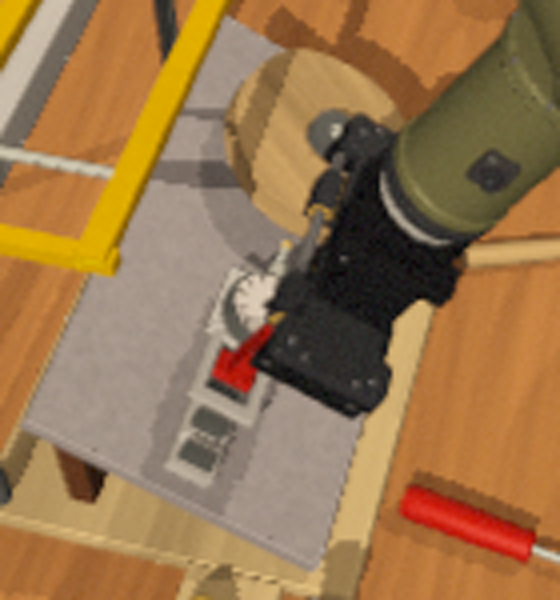

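View pics/b_t.png

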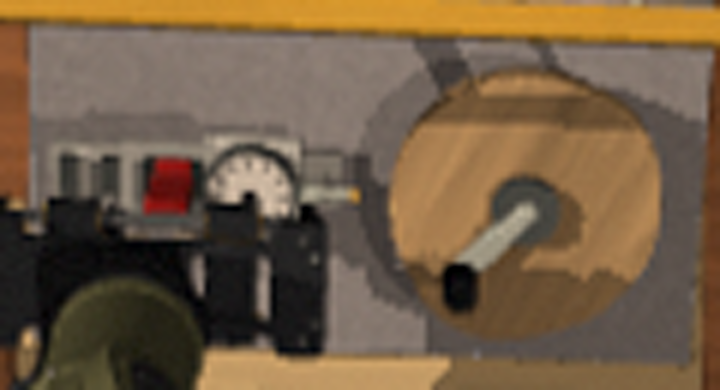

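Run:
```python
from h import *
C=cams();ob=telemetry.get_obs();Rt=R.from_euler("xyz",ob["tool_rot"],degrees=True).as_matrix();P=ob["tool_pos"]
for n,(r0,c0,k,r1,c1) in {"side":(200,270,8,270,345),"top":(165,255,10,215,325)}.items():
    big=cv2.resize(np.ascontiguousarray(C[n]["pixels"][r0:r1,c0:c1,::-1]),None,fx=k,fy=k,interpolation=cv2.INTER_CUBIC)
    for sz in(-.024,.024,-.039,.039):
      L=[[.008,-.0095,sz],[.008,.0095,sz],[-.02,.0095,sz],[-.02,-.0095,sz]]
      q=proj(C[n],P+np.array(L)@Rt.T);cv2.polylines(big,[((q-[c0,r0]+.5)*k).astype(np.int32)],True,(0,255,0) if abs(sz)<.03 else (255,255,0),1)
    cv2.imwrite(f"pics/c_{n}.png",big)
```

```text
(no output)
```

View pics/c_side.png

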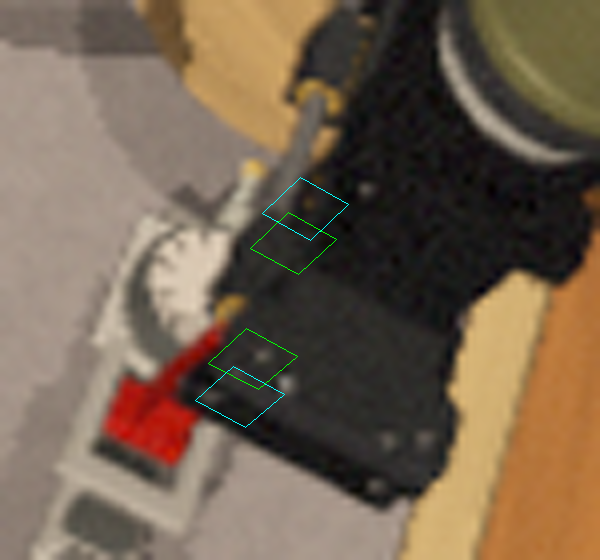

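View pics/c_top.png

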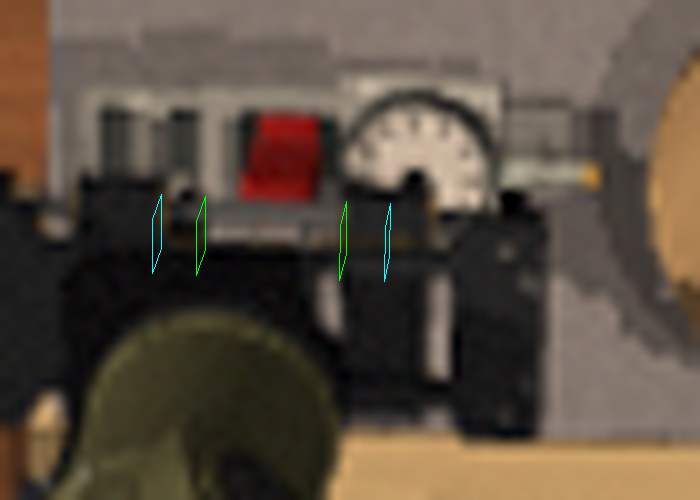

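Call:
{"method": "drive_tool", "body": {
  "offset": [
    [0.02,0.003,0],
    [0.04,0.003,0],
    [0.049,0.003,0],
    [0.049,0.003,0]
  ],
  "angular": [
    [0.002,0.001,0.005],
    [0.002,0.001,0.005],
    [0.002,0.001,0.005],
    [0.002,0.001,0.005]
  ]
}}

```text
time_s: 3.35
tool_pos: [0.5645, 0.1434, 0.1539]
tool_rot: [90.2, 59.6, -0.6]
force: [0.2, -0.0, -0.1]
grip_width: 0.0478
```

```bash
python3 go.py 0,209,82; python3 pic.py d
```

```text
t 3.35 grasp deck mm [  4.4857 207.6891  84.8169] force deck [ 0.1441 -0.0356 -0.19  ] w 0.04777227671780331 roterr 0.47854021776169103
[0.0, 209.0, 82.0] off [ 0.0028 -0.0046 -0.0013] ang [-0.0039 -0.0003 -0.0074]
```

View pics/d_t.png

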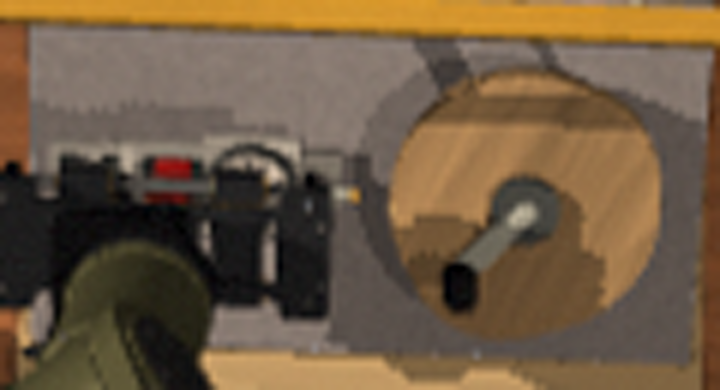

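View pics/d_s.png

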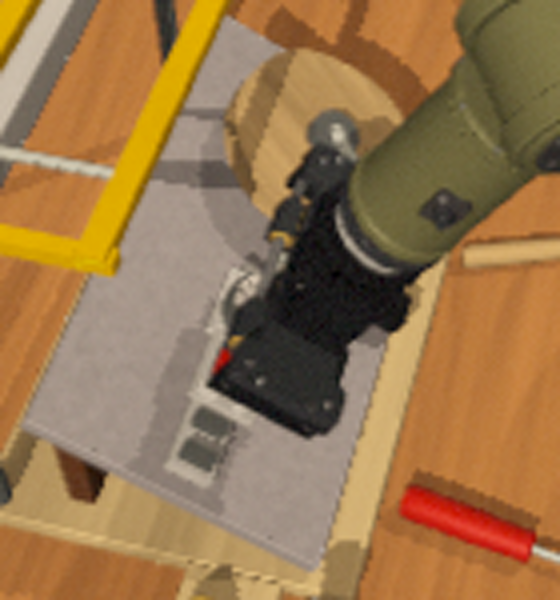

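Call:
{"method": "drive_tool", "body": {
  "offset": [
    [0.003,-0.003,-0.001],
    [0.003,-0.003,-0.001],
    [0.003,-0.003,-0.001],
    [0.003,-0.003,-0.001],
    [0.003,-0.003,-0.001]
  ],
  "angular": [
    [-0.004,0,-0.007],
    [-0.004,0,-0.007],
    [-0.004,0,-0.007],
    [-0.004,0,-0.007],
    [-0.004,0,-0.007]
  ],
  "fingers": 1
}}

```text
time_s: 4.08
tool_pos: [0.5637, 0.1453, 0.1508]
tool_rot: [90.1, 59.9, -0.5]
force: [-1.9, 0.6, 1.6]
grip_width: 0.0241
```

```bash
python3 go.py 0,209,95 0,183,95
```

```text
t 4.08 grasp deck mm [  2.2848 209.497   82.5272] force deck [-0.909   0.5541  2.3183] w 0.02406376130663025 roterr 0.13940362119073
[0.0, 209.0, 95.0] off [-0.0125 -0.0023  0.0005] ang [ 0.0005 -0.0013 -0.002 ]
[0.0, 183.0, 95.0] off [-0.0125 -0.0023  0.0265] ang [ 0.0005 -0.0013 -0.002 ]
```

Call:
{"method": "drive_tool", "body": {
  "offset": [
    [-0.007,0,0],
    [-0.0135,0,0],
    [-0.0135,0,0],
    [-0.0135,0,0]
  ],
  "angular": [
    [0,0,0],
    [0,0,0],
    [0,0,0],
    [0,0,0]
  ]
}}

```text
time_s: 4.58
tool_pos: [0.5569, 0.1452, 0.1624]
tool_rot: [90.1, 59.9, -0.5]
force: [3.1, -0.9, -3.7]
grip_width: 0.0236
```

```bash
python3 go.py 2,183.5,96
```

```text
t 4.58 grasp deck mm [  2.1905 209.3499  95.9688] force deck [ 0.8222 -0.8689 -4.7609] w 0.02363327617707794 roterr 0.13605102949665349
[2.0, 183.5, 96.0] off [-0.0001 -0.0002  0.0259] ang [ 0.0004 -0.0012 -0.002 ]
```

Call:
{"method": "drive_tool", "body": {
  "offset": [
    [0,0,0.008],
    [0,0,0.016],
    [0,0,0.022],
    [0,0,0.0255],
    [0,0,0.0255],
    [0,0,0.0255]
  ],
  "angular": [
    [0,0,0],
    [0,0,0],
    [0,0,0],
    [0,0,0],
    [0,0,0],
    [0,0,0]
  ]
}}

```text
time_s: 5.32
tool_pos: [0.5565, 0.1196, 0.1623]
tool_rot: [90.1, 59.9, -0.6]
force: [3.9, 1.4, -4.5]
grip_width: 0.0239
```

```bash
python3 go.py 2,183.5,82.5; python3 pic.py e
```

```text
t 5.33 grasp deck mm [  2.0819 183.7315  95.9263] force deck [ 1.0893  1.425  -5.8427] w 0.023933499957373136 roterr 0.12021369398197689
[2.0, 183.5, 82.5] off [ 0.0134 -0.0001  0.0003] ang [ 0.0006 -0.0009 -0.0018]
```

View pics/e_t.png

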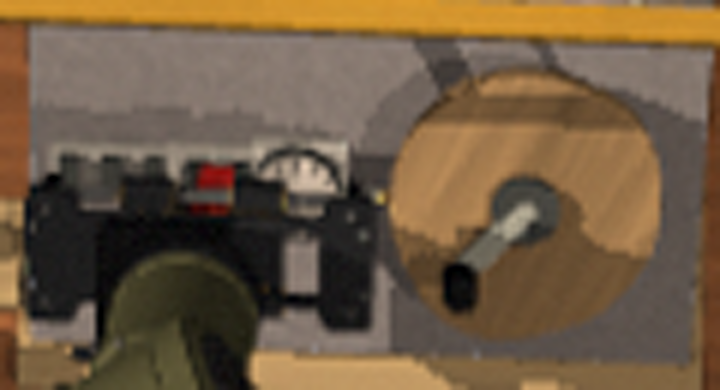

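The indicator has moved: the dial is now near (300,175), with the ball tip (380,197) at the rim. Next I lower the tab and let go.

Call:
{"method": "drive_tool", "body": {
  "offset": [
    [0.006,0,0],
    [0.0125,0,0],
    [0.0145,0,0],
    [0.0145,0,0]
  ],
  "angular": [
    [0,0,0],
    [0,0,0],
    [0,0,0],
    [0,0,0]
  ]
}}

```text
time_s: 5.92
tool_pos: [0.5635, 0.1204, 0.1507]
tool_rot: [90.0, 59.9, -0.5]
force: [-8.3, 2.6, 8.7]
grip_width: 0.0237
```

```bash
python3 go.py 2,185,150
```

```text
t 5.92 grasp deck mm [  2.3422 184.6741  82.3851] force deck [-2.8632  2.4863 11.6821] w 0.023662656396011644 roterr 0.13370137306337984
[2.0, 185.0, 150.0] off [-0.0676 -0.0002 -0.0004] ang [ 0.0012 -0.0011 -0.0016]
```

Call:
{"method": "drive_tool", "body": {
  "offset": [
    [0,0,0],
    [0,0,0],
    [0,0,0],
    [-0.03,0,0],
    [-0.068,0,0],
    [-0.068,0,0]
  ],
  "angular": [
    [0,0,0],
    [0,0,0],
    [0,0,0],
    [0,0,0],
    [0,0,0],
    [0,0,0]
  ],
  "fingers": -0.1
}}

```text
time_s: 6.68
tool_pos: [0.5306, 0.1211, 0.213]
tool_rot: [90.2, 59.6, -0.4]
force: [-0.1, -0.1, 0.1]
grip_width: 0.0478
```

```bash
python3 go.py -39,39,150 -39,39,93;python3 pic.py f
```

```text
t 6.67 grasp deck mm [  4.8808 184.9371 152.7958] force deck [-0.0531 -0.1073  0.1614] w 0.04780542915346505 roterr 0.44372753771964357
[-39.0, 39.0, 150.0] off [ 0.0022 -0.0441  0.1459] ang [ 0.0005 -0.0021 -0.0074]
[-39.0, 39.0, 93.0] off [ 0.0592 -0.0445  0.1461] ang [ 0.0005 -0.0021 -0.0074]
```

View pics/f_s.png

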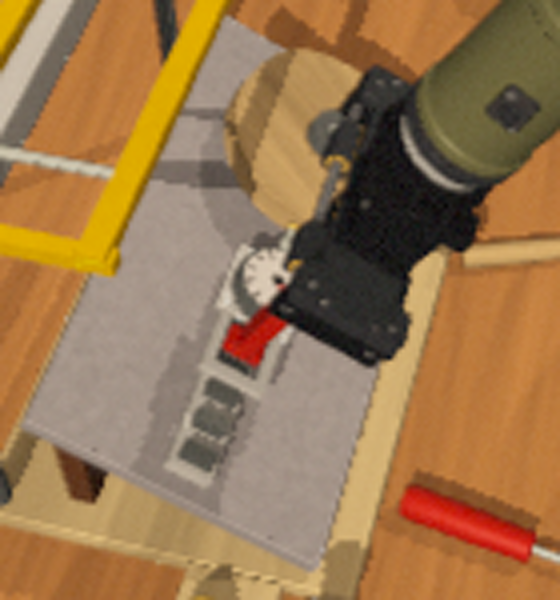

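View pics/f_t.png

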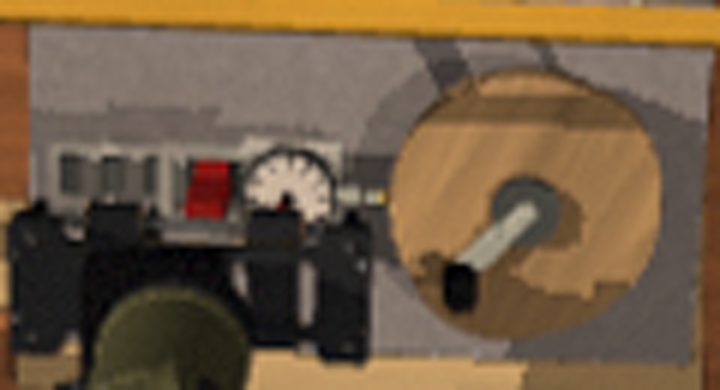

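The tab (210,190 top) is down one notch nearer the blank, and it no longer touches the gripper. Now the knob.

Call:
{"method": "drive_tool", "body": {
  "offset": [
    [0.002,-0.02,0.05],
    [0.002,-0.044,0.1],
    [0.002,-0.046,0.146],
    [0.002,-0.046,0.146],
    [0.03,-0.046,0.146],
    [0.03,-0.046,0.146]
  ],
  "angular": [
    [0,-0.002,-0.007],
    [0,-0.002,-0.007],
    [0,-0.002,-0.007],
    [0,-0.002,-0.007],
    [0,-0.002,-0.007],
    [0,-0.002,-0.007]
  ]
}}

```text
time_s: 7.52
tool_pos: [0.5016, -0.0246, 0.1578]
tool_rot: [89.9, 60.6, -0.7]
force: [0.0, -0.6, 0.2]
grip_width: 0.0479
```

```bash
python3 go.py -39,39,94;python3 pic.py g
```

```text
t 7.53 grasp deck mm [-46.137   39.0048 118.6028] force deck [ 0.0852 -0.5749  0.1284] w 0.04794804461925515 roterr 0.5832725318443333
[-39.0, 39.0, 94.0] off [ 0.0245  0.0075 -0.    ] ang [0.0015 0.0006 0.0101]
```

View pics/g_s.png

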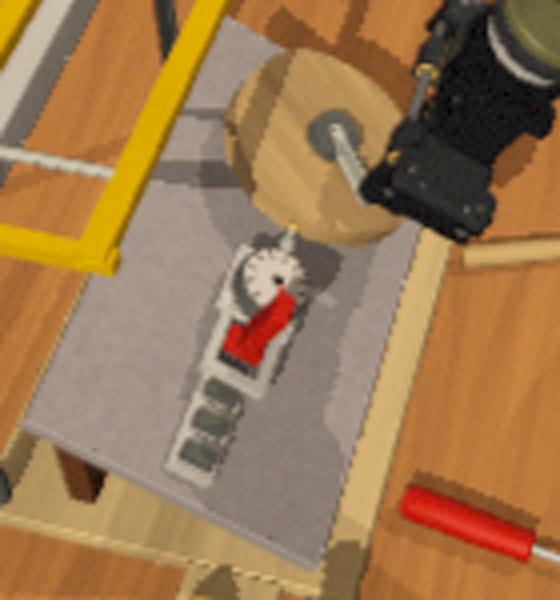

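View pics/g_t.png

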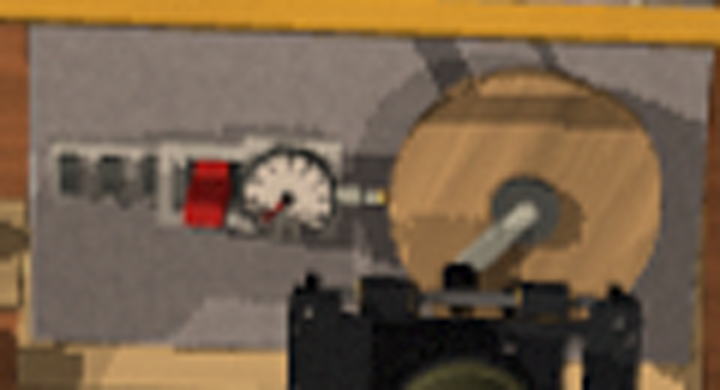

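Call:
{"method": "drive_tool", "body": {
  "offset": [
    [0.01,0.007,-0.001],
    [0.0245,0.0075,-0.001],
    [0.0245,0.0075,-0.001],
    [0.0245,0.0075,-0.001]
  ],
  "angular": [
    [0.001,0.001,0.01],
    [0.001,0.001,0.01],
    [0.001,0.001,0.01],
    [0.001,0.001,0.01]
  ]
}}

```text
time_s: 8.12
tool_pos: [0.5219, -0.0235, 0.1421]
tool_rot: [90.0, 59.8, -0.6]
force: [0.2, -0.1, 0.3]
grip_width: 0.048
```

```bash
python3 go.py -39,39,93
```

```text
t 8.12 grasp deck mm [-36.641   40.3104  94.9099] force deck [ 0.2819 -0.1345  0.1665] w 0.04797240861124338 roterr 0.1954193866901347
[-39.0, 39.0, 93.0] off [ 0.0019 -0.0024  0.0013] ang [ 0.0013 -0.0008 -0.0031]
```

Call:
{"method": "drive_tool", "body": {
  "offset": [
    [0.001,-0.002,0.001],
    [0.001,-0.002,0.001],
    [0.001,-0.002,0.001],
    [0.001,-0.002,0.001],
    [0.001,-0.002,0.001]
  ],
  "angular": [
    [0,0,0],
    [0,0,0],
    [0,0,0],
    [0,0,0],
    [0,0,0]
  ],
  "fingers": 1,
  "squeeze": 15
}}

```text
time_s: 8.75
tool_pos: [0.5207, -0.0243, 0.1405]
tool_rot: [90.0, 59.8, -0.6]
force: [-1.9, 1.0, 1.8]
grip_width: 0.0216
```

```bash
python3 go.py -39,39,93;cat > nd.py <<'E'
# needle reading from the top view; saves enlarged dial
from h import *
import sys
def read(tag):
    p=np.load("fit.npy");M=deckR(p[3]);o=p[:3]
    c=vision.read_camera("top");s=vision.read_camera("side")
    a=c["pixels"][165:205,285:325,::-1];b=s["pixels"][212:252,272:312,::-1]
    t=c["pixels"][150:215,270:375,::-1]
    k=10;A=cv2.resize(a,None,fx=k,fy=k,interpolation=cv2.INTER_CUBIC);B=cv2.resize(b,None,fx=k,fy=k,interpolation=cv2.INTER_CUBIC)
    cv2.imwrite(f"pics/{tag}.png",np.hstack([A,B]))
    return c,s
if __name__=="__main__": read(sys.argv[1])
E
python3 nd.py n0
```

```text
t 8.75 grasp deck mm [-38.4379  39.4949  94.0652] force deck [-0.7669  0.9383  2.557 ] w 0.02159764892618962 roterr 0.21779928484198754
[-39.0, 39.0, 93.0] off [ 0.0011 -0.0006  0.0005] ang [ 0.0015 -0.0009 -0.0034]
```

View pics/n0.png

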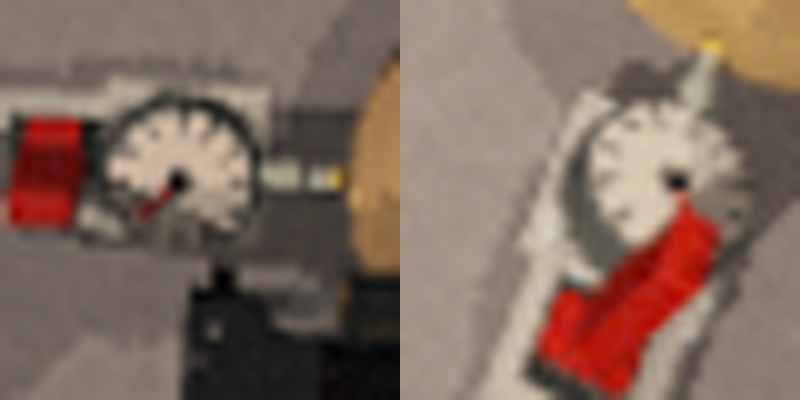

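```bash
cat > nr.py <<'E'
from h import *
import sys
from go import M,o,show,rel,now
def backproj(c,uv,z):
    K=c["intrinsics"];T=c["world_from_camera"];uv=np.atleast_2d(uv)
    d=np.c_[(uv[:,0]-K[0,2])/K[0,0],-(uv[:,1]-K[1,2])/K[1,1],-np.ones(len(uv))]@T[:3,:3].T
    n=M[:,2];P0=o+n*z;s=((P0-T[:3,3])@n)/(d@n)
    return (T[:3,3]+s[:,None]*d-o)@M
def read(tag,c,s,cen=(302.5,182.7)):
    r0,r1,c0,c1=165,205,285,325
    k=8;im=c["pixels"][r0:r1,c0:c1];big=cv2.resize(im,None,fx=k,fy=k,interpolation=cv2.INTER_CUBIC).astype(float)
    vv,uu=np.mgrid[0:big.shape[0],0:big.shape[1]];uv=np.c_[(uu.ravel()+.5)/k-.5+c0,(vv.ravel()+.5)/k-.5+r0]
    q=backproj(c,uv,.052)-backproj(c,cen,.052);r=np.hypot(q[:,0],q[:,1])
    px=big.reshape(-1,3);red=np.clip(px[:,0]-1.6*np.maximum(px[:,1],px[:,2])-10,0,None)*((r>.008)&(r<.021))
    w=red.sum();v=(red[:,None]*q[:,:2]/r[:,None]).sum(0)
    ang=np.arctan2(v[1],-v[0])  # from deck -x towards deck +y
    print(tag,"needle %.3f"%ang,"weight %.0f"%w,"centre deck",1e3*backproj(c,cen,.052)[0][:2])
    A=cv2.resize(np.ascontiguousarray(im[:,:,::-1]),None,fx=10,fy=10,interpolation=cv2.INTER_CUBIC)
    B=cv2.resize(np.ascontiguousarray(s["pixels"][212:252,272:312,::-1]),None,fx=10,fy=10,interpolation=cv2.INTER_CUBIC)
    cv2.imwrite(f"pics/{tag}.png",np.hstack([A,B]))
if __name__=="__main__":
    ob,P,Rt=now();g=1e3*(M.T@(P-Rt[:,0]*.011-o));print("grasp",g,"angle %.1f rad %.1f"%(np.degrees(np.arctan2(g[1],g[0]))%360,np.hypot(g[0],g[1])),"F",M.T@ob["force"],"w",ob["grip_width"],"t",ob["time_s"])
    read(sys.argv[1],vision.read_camera("top"),vision.read_camera("side"))
E
python3 nr.py n1; python3 go.py -47.6,27.5,94 -53.1,14.2,94
```

```text
grasp [-38.4441  39.494   94.0608] angle 134.2 rad 55.1 F [-1.7241  0.6328  2.9451] w 0.021439965013413234 t 8.85
n1 needle 0.794 weight 1590 centre deck [  0.3181 141.507 ]
t 8.95 grasp deck mm [-38.4504  39.4794  94.0503] force deck [-1.1687  1.0042  2.4136] w 0.0216593041185334 roterr 0.21301869187547423
[-47.6, 27.5, 94.0] off [ 0.     -0.0092  0.012 ] ang [ 0.0014 -0.001  -0.0033]
[-53.1, 14.2, 94.0] off [-0.     -0.0147  0.0253] ang [ 0.0014 -0.001  -0.0033]
```

Call:
{"method": "drive_tool", "body": {
  "offset": [
    [0,-0.009,0.012],
    [0,-0.0147,0.0253],
    [0,-0.0147,0.0253]
  ],
  "angular": [
    [0,0,0],
    [0,0,0],
    [0,0,0]
  ]
}}

```text
time_s: 9.32
tool_pos: [0.5085, -0.0502, 0.1337]
tool_rot: [90.0, 59.7, -0.6]
force: [2.8, -1.5, 0.6]
grip_width: 0.0213
```

```bash
python3 nr.py n2; python3 go.py -55,0,94 -53.1,-14.2,94 -47.6,-27.5,94 -38.9,-38.9,94
```

```text
grasp [-52.1745  13.4796  94.1629] angle 165.5 rad 53.9 F [ 2.7551 -1.4794 -0.8581] w 0.021275648008839916 t 9.325
n2 needle 0.788 weight 2081 centre deck [  0.3181 141.507 ]
t 9.43 grasp deck mm [-52.2168  13.518   94.1564] force deck [ 2.2544 -1.9275 -1.5601] w 0.021413944386043625 roterr 0.2896664777785679
[-55.0, 0.0, 94.0] off [ 0.0001 -0.0029  0.0135] ang [ 0.0011  0.0001 -0.0049]
[-53.1, -14.2, 94.0] off [ 0.0002 -0.001   0.0277] ang [ 0.0011  0.0001 -0.0049]
[-47.6, -27.5, 94.0] off [0.0002 0.0045 0.041 ] ang [ 0.0011  0.0001 -0.0049]
[-38.9, -38.9, 94.0] off [0.0002 0.0132 0.0524] ang [ 0.0011  0.0001 -0.0049]
```

Call:
{"method": "drive_tool", "body": {
  "offset": [
    [0,-0.002,0.0135],
    [0,-0.0005,0.0277],
    [0,-0.0005,0.0277]
  ],
  "angular": [
    [0,0,0],
    [0,0,0],
    [0,0,0]
  ]
}}

```text
time_s: 9.8
tool_pos: [0.509, -0.0777, 0.1343]
tool_rot: [89.9, 59.6, -0.7]
force: [5.4, -0.8, -1.6]
grip_width: 0.0215
```

```bash
python3 nr.py n3; python3 go.py  -47.6,-27.5,94 -38.9,-38.9,94
```

```text
grasp [-51.1283 -14.0554  94.2545] angle 195.4 rad 53.0 F [ 3.906  -0.7763 -4.1277] w 0.021531698696763458 t 9.8
n3 needle 0.784 weight 2946 centre deck [  0.3181 141.507 ]
t 9.9 grasp deck mm [-51.0983 -14.0494  94.2785] force deck [ 3.0534  0.0827 -4.7512] w 0.021591097293929006 roterr 0.43949027779724814
[-47.6, -27.5, 94.0] off [0.0003 0.0034 0.0134] ang [ 0.0014  0.0005 -0.0075]
[-38.9, -38.9, 94.0] off [0.0004 0.0121 0.0249] ang [ 0.0014  0.0005 -0.0075]
```

Call:
{"method": "drive_tool", "body": {
  "offset": [
    [0,0.0034,0.0134],
    [0,0.012,0.025],
    [0,0.012,0.025]
  ],
  "angular": [
    [0,0,-0.004],
    [0,0,-0.007],
    [0,0,-0.007]
  ]
}}

```text
time_s: 10.28
tool_pos: [0.5208, -0.1012, 0.1413]
tool_rot: [90.0, 59.9, -0.5]
force: [6.6, 3.2, -1.5]
grip_width: 0.0219
```

```bash
python3 nr.py n4; python3 go.py  -27.5,-47.6,94 -14.2,-53.1,94
```

```text
grasp [-37.1529 -37.386   94.2632] angle 225.2 rad 52.7 F [ 4.9614  3.2899 -4.6152] w 0.02187887570308269 t 10.275
n4 needle 0.792 weight 1378 centre deck [  0.3181 141.507 ]
t 10.38 grasp deck mm [-37.1406 -37.3597  94.308 ] force deck [ 5.8105  4.1828 -5.6527] w 0.02161198948051023 roterr 0.23299725867798965
[-27.5, -47.6, 94.0] off [0.0003 0.0096 0.0103] ang [ 0.0026 -0.001  -0.003 ]
[-14.2, -53.1, 94.0] off [0.0004 0.0229 0.0158] ang [ 0.0026 -0.001  -0.003 ]
```

Call:
{"method": "drive_tool", "body": {
  "offset": [
    [0,0.0105,0.0095],
    [0,0.0235,0.0145],
    [0,0.0235,0.0145]
  ],
  "angular": [
    [0,0,-0.003],
    [0,0,-0.003],
    [0,0,-0.003]
  ]
}}

```text
time_s: 10.75
tool_pos: [0.541, -0.115, 0.1529]
tool_rot: [90.0, 60.1, -0.4]
force: [-1.3, 1.9, 1.8]
grip_width: 0.0214
```

```bash
python3 nr.py n5; python3 go.py  1,-53.5,94 15,-52,94
```

```text
grasp [-13.6919 -51.0295  94.1519] angle 255.0 rad 52.8 F [-0.2144  1.8618  2.2526] w 0.02139438111476676 t 10.75
n5 needle 0.794 weight 1240 centre deck [  0.3181 141.507 ]
t 10.85 grasp deck mm [-13.7482 -51.0283  94.1796] force deck [0.8147 2.4006 0.5769] w 0.02153068990255722 roterr 0.204997383090932
[1.0, -53.5, 94.0] off [0.0002 0.0147 0.0025] ang [ 0.0031 -0.0017  0.0006]
[15.0, -52.0, 94.0] off [0.0002 0.0288 0.0011] ang [ 0.0031 -0.0017  0.0006]
```

Call:
{"method": "drive_tool", "body": {
  "offset": [
    [0,0.0147,0.002],
    [0,0.0288,0.0005],
    [0,0.0288,0.0005]
  ],
  "angular": [
    [0,0,0],
    [0,0,0],
    [0,0,0]
  ]
}}

```text
time_s: 11.22
tool_pos: [0.5659, -0.1159, 0.1673]
tool_rot: [90.0, 60.1, -0.5]
force: [-2.1, 0.9, 2.2]
grip_width: 0.0221
```

```bash
python3 nr.py n6; python3 go.py  27.5,-47,94 38.9,-37.5,94;python3 pic.py n6b
```

```text
grasp [ 15.0344 -51.5665  94.1851] angle 286.3 rad 53.7 F [-0.6993  0.8959  2.9587] w 0.022102027810158537 t 11.225
n6 needle 1.182 weight 198 centre deck [  0.3181 141.507 ]
t 11.32 grasp deck mm [ 14.9449 -51.5344  94.1733] force deck [-0.0671 -0.3297  1.9699] w 0.021619822232619018 roterr 0.19543152962268495
[27.5, -47.0, 94.0] off [ 0.0002  0.0126 -0.0045] ang [ 0.003  -0.0015  0.0004]
[38.9, -37.5, 94.0] off [ 0.0002  0.024  -0.0139] ang [ 0.003  -0.0015  0.0004]
```

View pics/n6b_t.png

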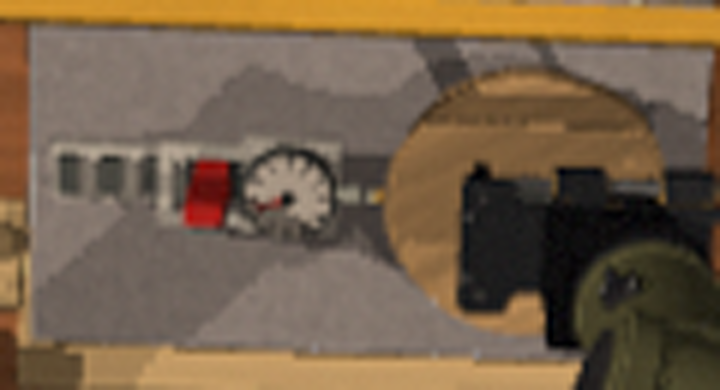

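View pics/n6b_s.png

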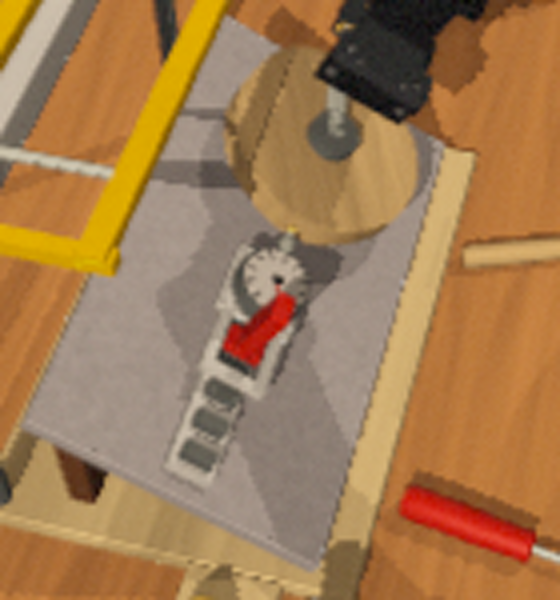

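The blank does turn: the crank now lies at 286° and the needle points left-down at about 1.2, so a swelling has arrived. I'll use finer steps.

Call:
{"method": "drive_tool", "body": {
  "offset": [
    [0,0.007,-0.002],
    [0,0.0126,-0.0045],
    [0,0.0126,-0.0045]
  ],
  "angular": [
    [0,0,0],
    [0,0,0],
    [0,0,0]
  ]
}}

```text
time_s: 11.8
tool_pos: [0.5761, -0.1116, 0.1731]
tool_rot: [90.0, 60.1, -0.5]
force: [-3.8, 0.5, 2.7]
grip_width: 0.0215
```

```bash
sed -i 's/1.6\*np.max/1.25*np.max/; s/-10,0,None/-8,0,None/' nr.py; python3 nr.py n7; python3 go.py   38.9,-37.5,94
```

```text
grasp [ 26.7785 -47.1863  94.1381] angle 299.6 rad 54.3 F [-1.9809  0.4648  4.248 ] w 0.0214513798160367 t 11.8
n7 needle 1.066 weight 5472 centre deck [  0.3181 141.507 ]
t 11.9 grasp deck mm [ 26.8363 -47.105   94.1011] force deck [-1.9619  0.1446  4.3989] w 0.021516346431924828 roterr 0.2022754102750988
[38.9, -37.5, 94.0] off [ 0.0001  0.0121 -0.0096] ang [ 0.0029 -0.0014  0.0014]
```

View pics/n7.png

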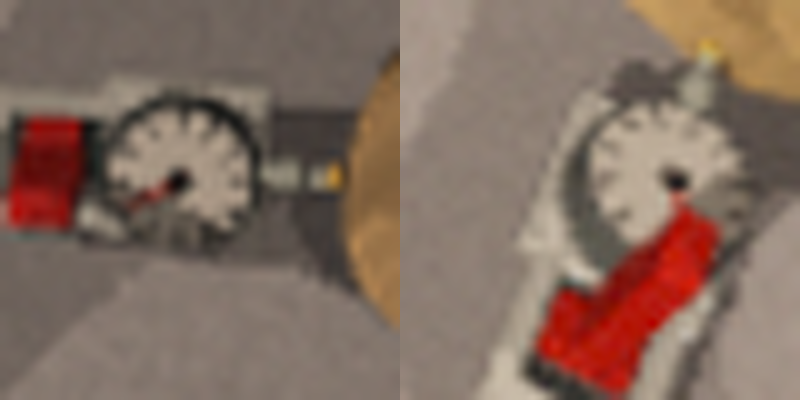

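Call:
{"method": "drive_tool", "body": {
  "offset": [
    [0,0.006,-0.005],
    [0,0.0121,-0.0096],
    [0,0.0207,-0.0206],
    [0,0.0207,-0.0206]
  ],
  "angular": [
    [0,0,0],
    [0,0,0],
    [0,0,0],
    [0,0,0]
  ]
}}

```text
time_s: 12.4
tool_pos: [0.5952, -0.0915, 0.1841]
tool_rot: [89.9, 60.0, -0.6]
force: [1.4, -1.5, 1.0]
grip_width: 0.0214
```

```bash
python3 nr.py n8; python3 go.py 54,-13,94 56,1,94 54,15,94
```

```text
grasp [ 48.5283 -26.9012  94.2067] angle 331.0 rad 55.5 F [ 1.719  -1.4999  0.2109] w 0.021448821221783362 t 12.4
n8 needle 0.801 weight 6018 centre deck [  0.3181 141.507 ]
t 12.5 grasp deck mm [ 48.4555 -26.8614  94.2273] force deck [ 0.968  -0.7652 -1.0382] w 0.02163109043187225 roterr 0.17332924841919578
[54.0, -13.0, 94.0] off [ 0.0002  0.0056 -0.0138] ang [ 0.0028 -0.0009 -0.0008]
[56.0, 1.0, 94.0] off [ 0.0003  0.0076 -0.0278] ang [ 0.0028 -0.0009 -0.0008]
[54.0, 15.0, 94.0] off [ 0.0003  0.0057 -0.0418] ang [ 0.0028 -0.0009 -0.0008]
```

View pics/n8.png

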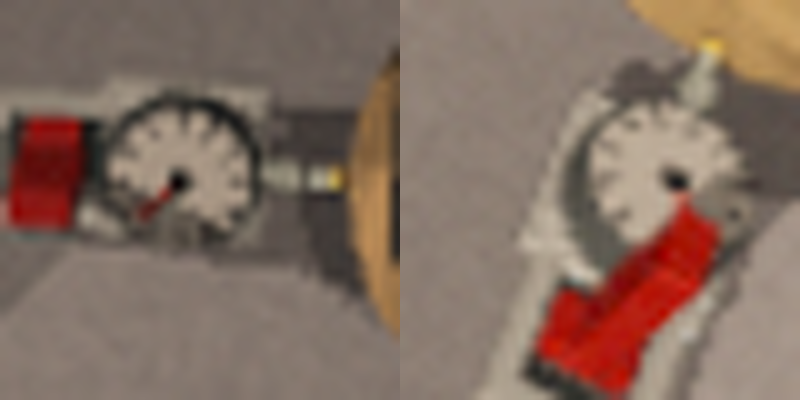

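View pics/n6.png

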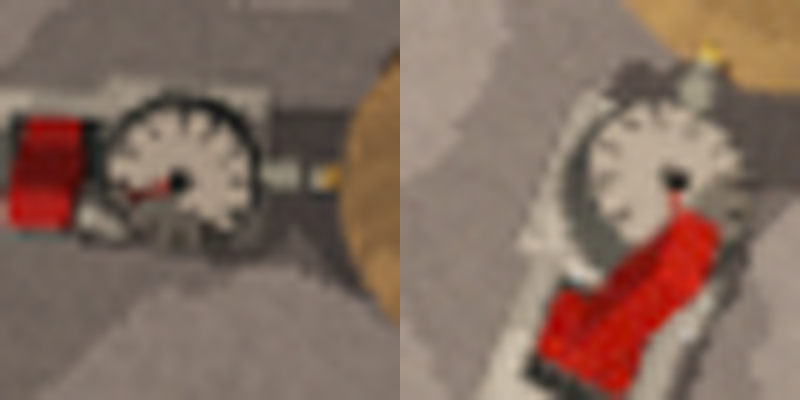

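Call:
{"method": "drive_tool", "body": {
  "offset": [
    [0,0.0056,-0.0138],
    [0,0.0076,-0.0278],
    [0,0.0076,-0.0278]
  ],
  "angular": [
    [0,0,0],
    [0,0,0],
    [0,0,0]
  ]
}}

```text
time_s: 12.88
tool_pos: [0.6025, -0.0633, 0.1882]
tool_rot: [89.9, 59.9, -0.5]
force: [3.5, -0.2, -0.7]
grip_width: 0.0217
```

```bash
python3 nr.py n9; python3 go.py 54,15,94 48,28.5,94
```

```text
grasp [56.6059  1.4336 94.2581] angle 1.5 rad 56.6 F [ 2.6949 -0.1251 -2.3906] w 0.021667024144642704 t 12.875
n9 needle 0.800 weight 5340 centre deck [  0.3181 141.507 ]
t 12.97 grasp deck mm [56.5937  1.4227 94.2718] force deck [ 2.7345  0.347  -2.1066] w 0.021654325779750055 roterr 0.2391030856269667
[54.0, 15.0, 94.0] off [ 0.0003 -0.0026 -0.0136] ang [ 0.003  -0.0017 -0.0023]
[48.0, 28.5, 94.0] off [ 0.0003 -0.0085 -0.0271] ang [ 0.003  -0.0017 -0.0023]
```

View pics/n9.png

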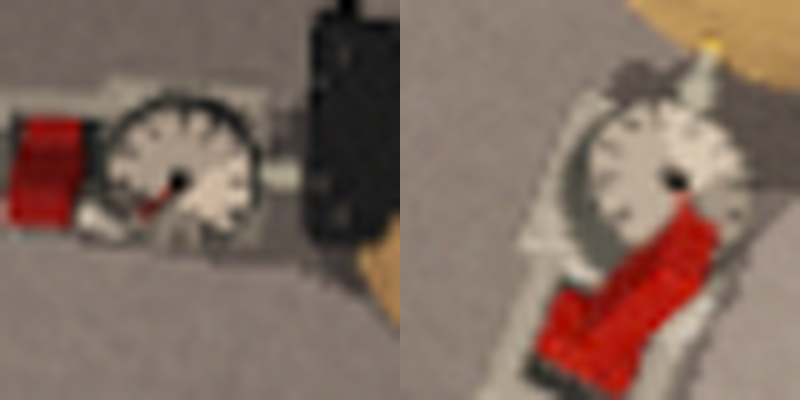

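Call:
{"method": "drive_tool", "body": {
  "offset": [
    [0,-0.002,-0.0136],
    [0,-0.0078,-0.0271],
    [0,-0.0078,-0.0271]
  ],
  "angular": [
    [0,0,0],
    [0,0,0],
    [0,0,0]
  ]
}}

```text
time_s: 13.35
tool_pos: [0.5962, -0.0351, 0.1844]
tool_rot: [90.1, 59.8, -0.3]
force: [4.5, 1.9, -1.3]
grip_width: 0.0217
```

```bash
python3 nr.py n10; python3 go.py 40,39,94 28,48.5,94
```

```text
grasp [48.998  29.5658 94.2781] angle 31.1 rad 57.2 F [ 3.1856  1.9719 -3.3691] w 0.021654411207078113 t 13.35
n10 needle 0.794 weight 8067 centre deck [  0.3181 141.507 ]
t 13.45 grasp deck mm [49.0646 29.5438 94.307 ] force deck [ 2.3796  2.8762 -2.9396] w 0.021289662124326193 roterr 0.32207151583225885
[40.0, 39.0, 94.0] off [ 0.0003 -0.0091 -0.0095] ang [ 0.0035 -0.0033 -0.003 ]
[28.0, 48.5, 94.0] off [ 0.0003 -0.021  -0.019 ] ang [ 0.0035 -0.0033 -0.003 ]
```

View pics/n10.png

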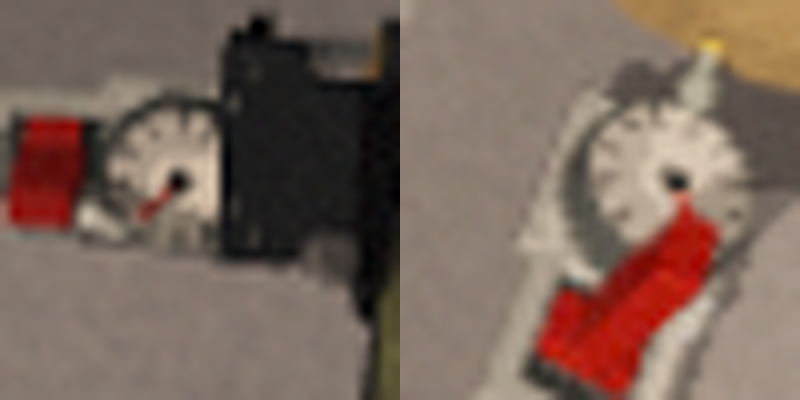

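Call:
{"method": "drive_tool", "body": {
  "offset": [
    [0,-0.0085,-0.0105],
    [0,-0.02,-0.0193],
    [0,-0.02,-0.0193]
  ],
  "angular": [
    [0,0,0],
    [0,0,0],
    [0,0,0]
  ]
}}

```text
time_s: 13.82
tool_pos: [0.5788, -0.0147, 0.1741]
tool_rot: [90.2, 59.9, -0.2]
force: [3.9, 2.5, -1.2]
grip_width: 0.0215
```

```bash
python3 nr.py n11; python3 go.py 16,54.3,94 1.6,56.2,94
```

```text
grasp [28.6013 49.668  94.2347] angle 60.1 rad 57.3 F [ 2.7284  2.5407 -3.0089] w 0.021486324636315376 t 13.825
n11 needle 1.567 weight 8059 centre deck [  0.3181 141.507 ]
t 13.93 grasp deck mm [28.6356 49.6127 94.2237] force deck [ 1.4122  4.541  -2.4268] w 0.022111427482946835 roterr 0.35416716211343935
[16.0, 54.3, 94.0] off [ 0.0002 -0.0126 -0.0047] ang [ 0.0037 -0.0045 -0.0021]
[1.6, 56.2, 94.0] off [ 0.0002 -0.027  -0.0066] ang [ 0.0037 -0.0045 -0.0021]
```

View pics/n11.png

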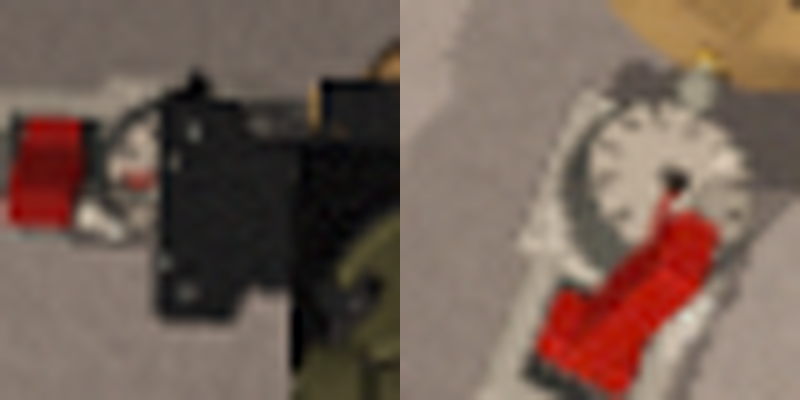

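Call:
{"method": "drive_tool", "body": {
  "offset": [
    [0,-0.0063,-0.0029],
    [0,-0.0063,-0.0029]
  ],
  "angular": [
    [0,0,0],
    [0,0,0]
  ]
}}

```text
time_s: 14.18
tool_pos: [0.5735, -0.0117, 0.1711]
tool_rot: [90.3, 59.9, -0.1]
force: [2.7, 2.4, -1.4]
grip_width: 0.0216
```

```bash
python3 nr.py n12; python3 go.py 15,54.9,94
```

```text
grasp [22.5018 52.6116 94.2278] angle 66.8 rad 57.2 F [ 1.6242  2.4478 -2.5792] w 0.02157576215012192 t 14.175
n12 needle 1.656 weight 5898 centre deck [  0.3181 141.507 ]
t 14.28 grasp deck mm [22.3434 52.6365 94.2059] force deck [ 2.4414  2.5572 -3.5296] w 0.021434900324930832 roterr 0.3616737206162316
[15.0, 54.9, 94.0] off [ 0.0002 -0.0074 -0.0022] ang [ 0.0037 -0.0048 -0.0018]
```

View pics/n12.png

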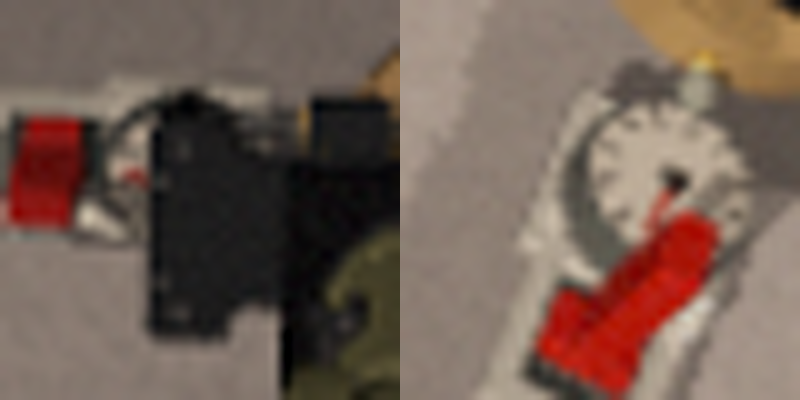

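Call:
{"method": "drive_tool", "body": {
  "offset": [
    [0,-0.0074,-0.0022],
    [0,-0.0074,-0.0022]
  ],
  "angular": [
    [0,0,0],
    [0,0,0]
  ]
}}

```text
time_s: 14.52
tool_pos: [0.5669, -0.0091, 0.1672]
tool_rot: [90.3, 59.9, -0.1]
force: [1.7, 3.3, -1.1]
grip_width: 0.0215
```

```bash
python3 nr.py n13; python3 go.py 7.4,56.2,94
```

```text
grasp [14.7345 55.114  94.1901] angle 75.0 rad 57.0 F [ 0.8927  3.338  -1.7683] w 0.021523617783720004 t 14.525
n13 needle 1.663 weight 2342 centre deck [  0.3181 141.507 ]
t 14.62 grasp deck mm [14.5892 55.1501 94.1762] force deck [ 1.1703  3.488  -1.4237] w 0.021466132368035247 roterr 0.3750018945034548
[7.4, 56.2, 94.0] off [ 0.0002 -0.0072 -0.001 ] ang [ 0.0038 -0.0052 -0.001 ]
```

View pics/n13.png

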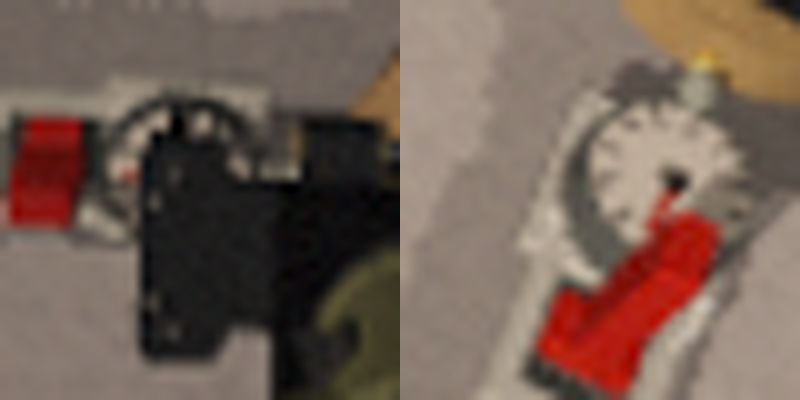

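Call:
{"method": "drive_tool", "body": {
  "offset": [
    [0,-0.0072,-0.001],
    [0,-0.0072,-0.001]
  ],
  "angular": [
    [0,0,0],
    [0,0,0]
  ]
}}

```text
time_s: 14.88
tool_pos: [0.5602, -0.0078, 0.1633]
tool_rot: [90.3, 60.0, -0.0]
force: [1.7, 3.8, -0.2]
grip_width: 0.0215
```

```bash
python3 nr.py n14; python3 go.py -0.3,56.5,94
```

```text
grasp [ 7.0181 56.4079 94.1577] angle 82.9 rad 56.8 F [ 1.3613  3.8479 -1.0209] w 0.021450949990356308 t 14.875
n14 needle 1.484 weight 2330 centre deck [  0.3181 141.507 ]
t 14.97 grasp deck mm [ 6.9003 56.402  94.161 ] force deck [ 0.0399  4.3955 -0.1805] w 0.021582466689937192 roterr 0.39131178370347885
[-0.3, 56.5, 94.0] off [ 0.0002 -0.0072 -0.0001] ang [ 0.004  -0.0055 -0.    ]
```

View pics/n14.png

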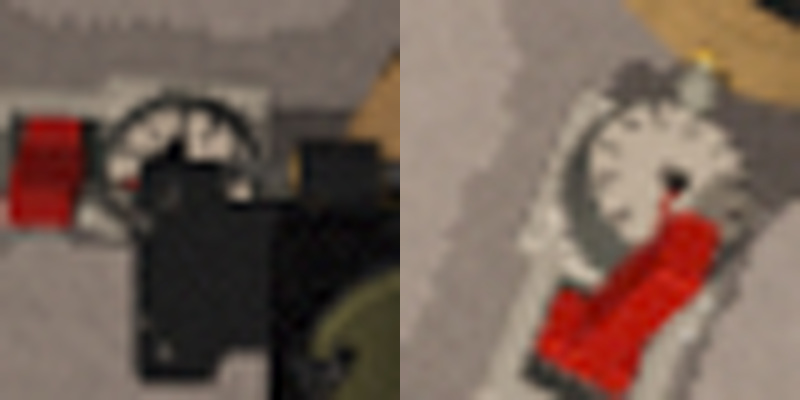

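Call:
{"method": "drive_tool", "body": {
  "offset": [
    [0,-0.0055,-0.0003],
    [0,-0.0055,-0.0003]
  ],
  "angular": [
    [0,0,0],
    [0,0,0]
  ]
}}

```text
time_s: 15.22
tool_pos: [0.5553, -0.0074, 0.1605]
tool_rot: [90.3, 60.0, -0.0]
force: [2.2, 3.9, -0.7]
grip_width: 0.0216
```

```bash
python3 nr.py n15
```

```text
grasp [ 1.3637 56.6873 94.1915] angle 88.6 rad 56.7 F [ 1.5391  3.9473 -1.6937] w 0.02158839382149272 t 15.225
n15 needle 1.326 weight 1065 centre deck [  0.3181 141.507 ]
```

View pics/n15.png

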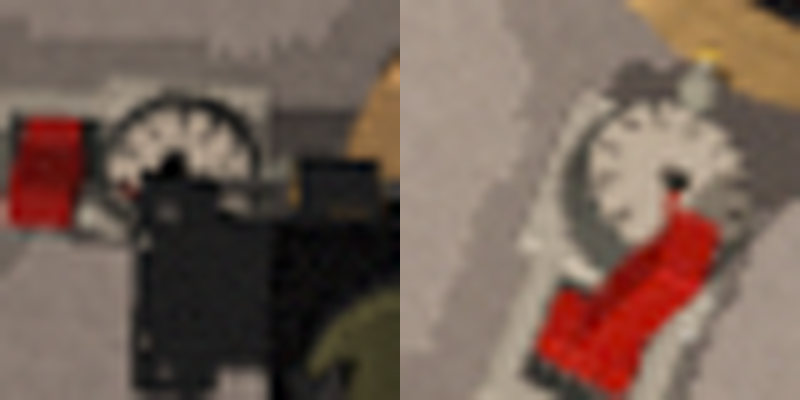

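Call:
{"method": "drive_tool", "body": {
  "offset": [
    [0,0,0],
    [0,0,0],
    [-0.04,0,0],
    [-0.05,-0.06,0],
    [-0.05,-0.12,0.03],
    [-0.05,-0.12,0.03]
  ],
  "angular": [
    [0,0,0],
    [0,0,0],
    [0,0,0],
    [0,0,0],
    [0,0,0],
    [0,0,0]
  ],
  "fingers": -0.1
}}

```text
time_s: 16.08
tool_pos: [0.4499, -0.0274, 0.0775]
tool_rot: [91.9, 64.9, 1.3]
force: [0.6, 0.8, -0.4]
grip_width: 0.0478
```

```bash
python3 nr.py n16; python3 pic.py n16b; python3 go.py 1.6,56,118
```

```text
grasp [-130.2525   35.4113   74.9139] angle 164.8 rad 135.0 F [ 0.2859  0.818  -0.5868] w 0.04783763317226567 t 16.075
n16 needle 1.352 weight 9927 centre deck [  0.3181 141.507 ]
t 16.27 grasp deck mm [-125.6847   34.0797   76.3138] force deck [ 0.2598 -0.3684 -0.0031] w 0.047697637427856904 roterr 4.61712280268759
[1.6, 56.0, 118.0] off [-0.0514  0.1243 -0.0231] ang [-0.0058 -0.0119  0.0795]
```

View pics/n16.png

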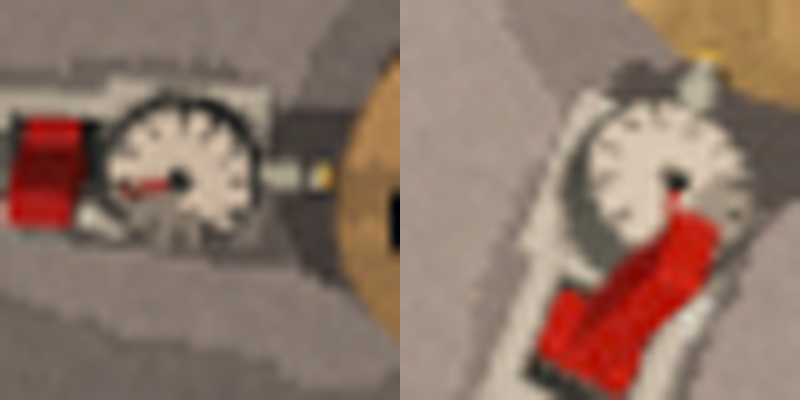

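View pics/n16b_t.png

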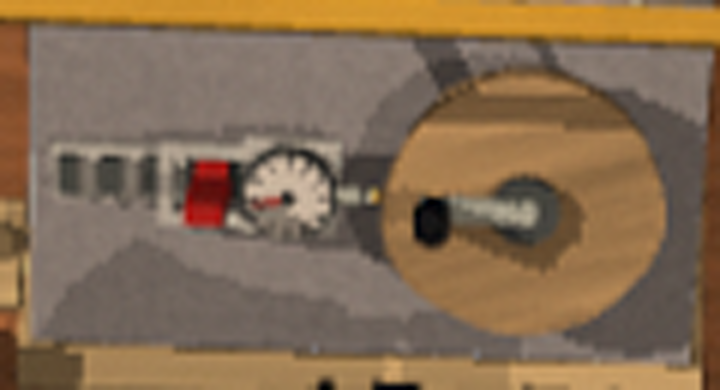

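```bash
python3 go.py -90,50,140 -50,55,140 1.6,56.5,135 1.6,56.5,94
```

```text
t 16.27 grasp deck mm [-125.6847   34.0797   76.3138] force deck [ 0.2598 -0.3684 -0.0031] w 0.047697637427856904 roterr 4.61712280268759
[-90.0, 50.0, 140.0] off [-0.0662  0.0313 -0.0168] ang [-0.0058 -0.0119  0.0795]
[-50.0, 55.0, 140.0] off [-0.0693  0.0711 -0.022 ] ang [-0.0058 -0.0119  0.0795]
[1.6, 56.5, 135.0] off [-0.0684  0.123  -0.0238] ang [-0.0058 -0.0119  0.0795]
[1.6, 56.5, 94.0] off [-0.0275  0.1262 -0.0233] ang [-0.0058 -0.0119  0.0795]
```

Call:
{"method": "drive_tool", "body": {
  "offset": [
    [-0.045,0.015,-0.01],
    [-0.068,0.05,-0.02],
    [-0.0684,0.1,-0.0238],
    [-0.0684,0.123,-0.0238],
    [-0.0684,0.123,-0.0238],
    [-0.0684,0.123,-0.0238]
  ],
  "angular": [
    [-0.006,-0.012,0.05],
    [-0.006,-0.012,0.08],
    [-0.006,-0.012,0.08],
    [-0.006,-0.012,0.08],
    [-0.006,-0.012,0.08],
    [-0.006,-0.012,0.08]
  ]
}}

```text
time_s: 17.02
tool_pos: [0.5345, -0.0062, 0.1955]
tool_rot: [90.0, 60.0, -0.5]
force: [-0.8, -0.3, -0.1]
grip_width: 0.0477
```

```bash
python3 go.py 1.6,56.5,94
```

```text
t 17.02 grasp deck mm [  0.8612  57.6862 134.898 ] force deck [-0.6893 -0.3481  0.3317] w 0.04765204578199171 roterr 0.13397533183440027
[1.6, 56.5, 94.0] off [0.0409 0.0008 0.0012] ang [ 0.0019 -0.001   0.0008]
```

Call:
{"method": "drive_tool", "body": {
  "offset": [
    [0.02,0.001,0.001],
    [0.041,0.001,0.001],
    [0.041,0.001,0.001],
    [0.041,0.001,0.001]
  ],
  "angular": [
    [0,0,0],
    [0,0,0],
    [0,0,0],
    [0,0,0]
  ]
}}

```text
time_s: 17.52
tool_pos: [0.5553, -0.0079, 0.1604]
tool_rot: [90.0, 60.1, -0.6]
force: [0.8, 0.6, 0.3]
grip_width: 0.048
```

Call:
{"method": "drive_tool", "body": {
  "offset": [
    [0,0,0],
    [0,0,0],
    [0,0,0],
    [0,0,0]
  ],
  "angular": [
    [0,0,0],
    [0,0,0],
    [0,0,0],
    [0,0,0]
  ],
  "fingers": 1
}}

```text
time_s: 18.02
tool_pos: [0.5554, -0.0073, 0.1608]
tool_rot: [90.0, 60.0, -0.5]
force: [-1.5, 1.5, 2.0]
grip_width: 0.0214
```

```bash
python3 nr.py n17; python3 go.py 15,54.9,94 22.3,52.5,94 29.1,48.8,94 37,43.3,94 33.2,46.3,94
```

```text
grasp [ 1.6325 56.8505 94.4393] angle 88.4 rad 56.9 F [-0.2968  1.4359  2.5294] w 0.021440673778925588 t 18.025
n17 needle 1.379 weight 421 centre deck [  0.3181 141.507 ]
t 18.12 grasp deck mm [ 1.5996 56.8321 94.4087] force deck [-0.6493  2.2659  2.9786] w 0.021563257806773095 roterr 0.12225525903194072
[15.0, 54.9, 94.0] off [0.0004 0.0134 0.002 ] ang [ 0.0016 -0.0011  0.0009]
[22.3, 52.5, 94.0] off [0.0004 0.0207 0.0044] ang [ 0.0016 -0.0011  0.0009]
[29.1, 48.8, 94.0] off [0.0004 0.0275 0.0081] ang [ 0.0016 -0.0011  0.0009]
[37.0, 43.3, 94.0] off [0.0004 0.0354 0.0136] ang [ 0.0016 -0.0011  0.0009]
[33.2, 46.3, 94.0] off [0.0004 0.0316 0.0106] ang [ 0.0016 -0.0011  0.0009]
```

Call:
{"method": "drive_tool", "body": {
  "offset": [
    [0,0.0134,0.002],
    [0,0.0207,0.0044],
    [0,0.0275,0.0081],
    [0,0.0354,0.0136],
    [0,0.0354,0.0136],
    [0,0.0316,0.0106],
    [0,0.0316,0.0106]
  ],
  "angular": [
    [0,0,0],
    [0,0,0],
    [0,0,0],
    [0,0,0],
    [0,0,0],
    [0,0,0],
    [0,0,0]
  ]
}}

```text
time_s: 19.0
tool_pos: [0.5841, -0.0187, 0.1776]
tool_rot: [90.0, 59.8, -0.6]
force: [5.3, 0.3, -0.8]
grip_width: 0.0215
```

```bash
python3 nr.py n18; python3 go.py 29.1,48.8,94 22.3,52.5,94 18.4,54,94
```

```text
grasp [34.9772 45.7972 94.5988] angle 52.6 rad 57.6 F [ 4.1749  0.3903 -3.3454] w 0.02150480389585715 t 19.0
n18 needle 1.437 weight 9292 centre deck [  0.3181 141.507 ]
t 19.1 grasp deck mm [34.929  45.8143 94.5898] force deck [ 4.3603  0.3267 -3.7147] w 0.021794768434066362 roterr 0.19198750226269592
[29.1, 48.8, 94.0] off [ 0.0006 -0.0059 -0.003 ] ang [ 0.0013 -0.0004 -0.0031]
[22.3, 52.5, 94.0] off [ 0.0006 -0.0127 -0.0067] ang [ 0.0013 -0.0004 -0.0031]
[18.4, 54.0, 94.0] off [ 0.0005 -0.0166 -0.0082] ang [ 0.0013 -0.0004 -0.0031]
```

View pics/n18.png

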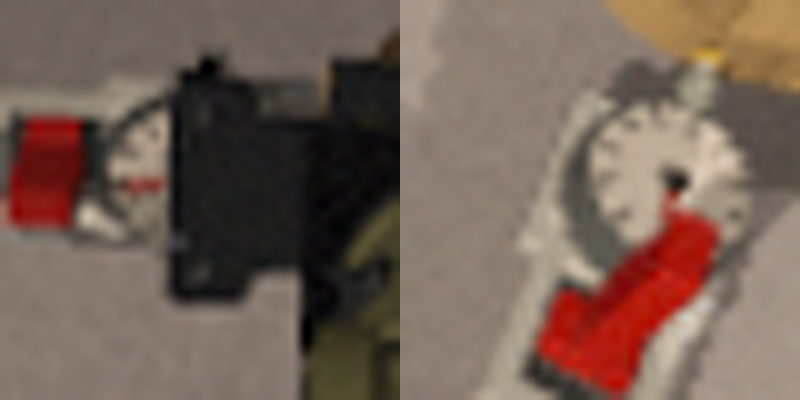

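Call:
{"method": "drive_tool", "body": {
  "offset": [
    [0,-0.003,-0.0015],
    [0,-0.003,-0.0015]
  ],
  "angular": [
    [0,0,0],
    [0,0,0]
  ]
}}

```text
time_s: 19.35
tool_pos: [0.5832, -0.018, 0.1772]
tool_rot: [89.9, 59.5, -0.7]
force: [9.0, -0.6, -2.3]
grip_width: 0.0213
```

```bash
python3 nr.py n19; python3 go.py 29.1,48.8,94 22.3,52.5,94 18.4,54,94
```

```text
grasp [33.9821 46.4746 94.6854] angle 53.8 rad 57.6 F [ 6.651  -0.4563 -6.5336] w 0.021256918723313135 t 19.35
n19 needle 1.469 weight 7766 centre deck [  0.3181 141.507 ]
t 19.45 grasp deck mm [33.9912 46.5112 94.6875] force deck [ 5.7205 -0.5517 -6.7641] w 0.02155489990829344 roterr 0.45360398894294757
[29.1, 48.8, 94.0] off [ 0.0006 -0.005  -0.0023] ang [ 0.0008  0.0005 -0.0079]
[22.3, 52.5, 94.0] off [ 0.0006 -0.0118 -0.006 ] ang [ 0.0008  0.0005 -0.0079]
[18.4, 54.0, 94.0] off [ 0.0006 -0.0157 -0.0075] ang [ 0.0008  0.0005 -0.0079]
```

Call:
{"method": "drive_tool", "body": {
  "offset": [
    [0,0,0],
    [0,0,0],
    [-0.04,0,0],
    [-0.05,-0.05,0.02],
    [-0.05,-0.1,0.04],
    [-0.05,-0.11,0.05]
  ],
  "angular": [
    [0,0,0],
    [0,0,0],
    [0,0,0],
    [0,0,0],
    [0,0,0],
    [0,0,0]
  ],
  "fingers": -0.1
}}

```text
time_s: 20.2
tool_pos: [0.4807, -0.065, 0.1353]
tool_rot: [91.2, 61.6, 0.7]
force: [0.4, 0.5, -0.1]
grip_width: 0.0477
```

```bash
python3 nr.py n20; python3 pic.py n20b
```

```text
grasp [-74.8954  -1.7935 109.3831] angle 181.4 rad 74.9 F [ 0.3012  0.4558 -0.2639] w 0.047741506331726996 t 20.2
n20 needle 1.463 weight 9645 centre deck [  0.3181 141.507 ]
```

View pics/n20.png

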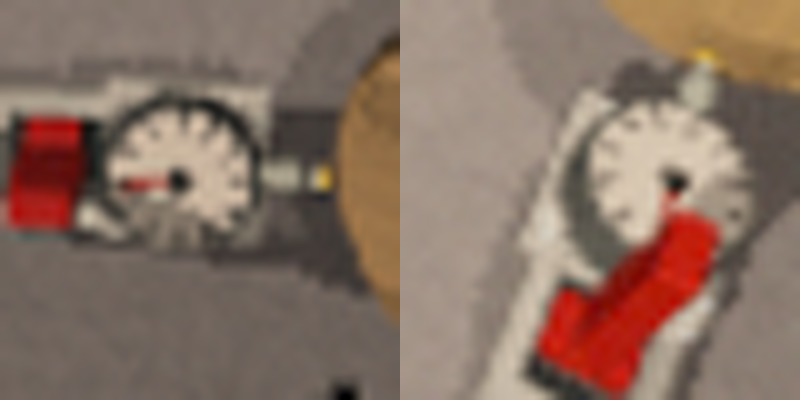

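View pics/n20b_t.png

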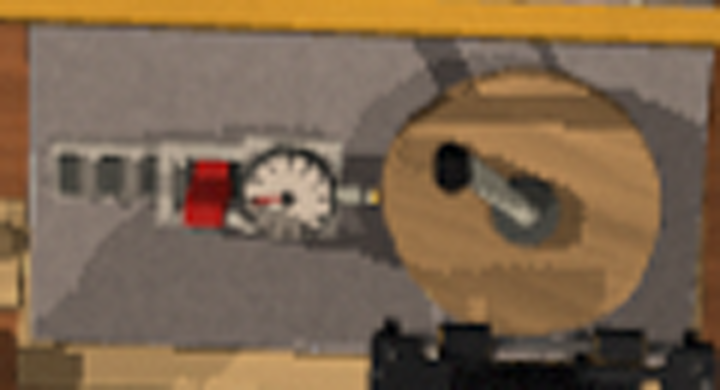

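```bash
cat > kn.py <<'E'
from nr import *
from scipy import ndimage as nd
c=vision.read_camera("top")
def ang(f,box):
    im=cv2.imread(f).astype(float);x0,x1,y0,y1=box
    g=im.max(2)[y0:y1,x0:x1];m=np.clip(70-g,0,50)
    yy,xx=np.mgrid[y0:y1,x0:x1];lab,n=nd.label(m>0);k=np.argmax(nd.sum(m,lab,range(1,n+1)))+1;m=m*(lab==k)
    u=(m*xx).sum()/m.sum();v=(m*yy).sum()/m.sum()
    uv=((u+.5)/6-.5+255,(v+.5)/6-.5+150)
    q=1e3*backproj(c,uv,.086)[0];print(f,(u,v),q,"ang0 %.1f ang(centre 1.6,1.2) %.1f"%(np.degrees(np.arctan2(q[1],q[0])),np.degrees(np.arctan2(q[1]-1.2,q[0]-1.6))),np.hypot(q[0]-1.6,q[1]-1.2))
ang("pics/n16b_t.png",(405,455,190,250));ang("pics/n20b_t.png",(425,480,138,198));ang("pics/f_t.png",(440,480,258,318))
E
python3 kn.py
```

```text
pics/n16b_t.png (np.float64(431.43585024310187), np.float64(220.90723784107118)) [ 0.1286 56.6363 85.9999] ang0 89.9 ang(centre 1.6,1.2) 91.5 55.45585060658731
pics/n20b_t.png (np.float64(452.2525270073915), np.float64(166.66496620127614)) [33.1243 45.908  85.9999] ang0 54.2 ang(centre 1.6,1.2) 54.8 54.704588782015165
pics/f_t.png (np.float64(458.82064559705066), np.float64(286.8105282413531)) [-39.4799  39.1839  85.9999] ang0 135.2 ang(centre 1.6,1.2) 137.2 55.94942006083399
```

```bash
python3 go.py -50,30,140 33.3,46.2,135 33.3,46.2,94
```

```text
t 20.45 grasp deck mm [-71.0775  -2.0477 110.8555] force deck [ 0.638  -0.8867  1.0134] w 0.047879521294827754 roterr 1.4703274346887476
[-50.0, 30.0, 140.0] off [-0.0293  0.0206 -0.0322] ang [-0.0009 -0.0094  0.0239]
[33.3, 46.2, 135.0] off [-0.0262  0.104  -0.0485] ang [-0.0009 -0.0094  0.0239]
[33.3, 46.2, 94.0] off [ 0.0148  0.105  -0.0481] ang [-0.0009 -0.0094  0.0239]
```

Call:
{"method": "drive_tool", "body": {
  "offset": [
    [-0.029,0.01,-0.02],
    [-0.029,0.05,-0.04],
    [-0.0262,0.1,-0.0485],
    [-0.0262,0.104,-0.0485],
    [-0.0262,0.104,-0.0485],
    [-0.0262,0.104,-0.0485]
  ],
  "angular": [
    [-0.001,-0.009,0.024],
    [-0.001,-0.009,0.024],
    [-0.001,-0.009,0.024],
    [-0.001,-0.009,0.024],
    [-0.001,-0.009,0.024],
    [-0.001,-0.009,0.024]
  ]
}}

```text
time_s: 21.2
tool_pos: [0.5613, -0.018, 0.2108]
tool_rot: [90.0, 60.1, -0.6]
force: [0.1, 0.3, -0.3]
grip_width: 0.048
```

```bash
python3 go.py 33.3,46.2,94
```

```text
t 21.2 grasp deck mm [ 31.8125  46.2272 134.722 ] force deck [-0.0925  0.2855 -0.2895] w 0.047965408683094284 roterr 0.09736721256815548
[33.3, 46.2, 94.0] off [0.0407 0.0016 0.    ] ang [ 0.0002 -0.0003  0.0017]
```

Call:
{"method": "drive_tool", "body": {
  "offset": [
    [0.02,0.0016,0],
    [0.0407,0.0016,0],
    [0.0407,0.0016,0],
    [0.0407,0.0016,0]
  ],
  "angular": [
    [0,0,0],
    [0,0,0],
    [0,0,0],
    [0,0,0]
  ]
}}

```text
time_s: 21.7
tool_pos: [0.5825, -0.0187, 0.1766]
tool_rot: [90.0, 60.1, -0.7]
force: [0.5, -0.2, 0.1]
grip_width: 0.0479
```

Call:
{"method": "drive_tool", "body": {
  "offset": [
    [0,0,0],
    [0,0,0],
    [0,0,0],
    [0,0,0]
  ],
  "angular": [
    [0,0,0],
    [0,0,0],
    [0,0,0],
    [0,0,0]
  ],
  "fingers": 1,
  "squeeze": 25
}}

```text
time_s: 22.2
tool_pos: [0.5826, -0.0182, 0.1769]
tool_rot: [90.0, 60.1, -0.6]
force: [-1.8, 1.7, 1.5]
grip_width: 0.0213
```

```bash
python3 nr.py n21; python3 go.py 27,50,94 19.3,53.6,94
```

```text
grasp [33.4108 46.3322 94.7277] angle 54.2 rad 57.1 F [-0.7904  1.669   2.1781] w 0.021276276420790937 t 22.2
n21 needle 1.471 weight 8646 centre deck [  0.3181 141.507 ]
t 22.3 grasp deck mm [33.3887 46.3237 94.6999] force deck [-0.4111  1.6931  3.1117] w 0.0210351317324241 roterr 0.07307157158469707
[27.0, 50.0, 94.0] off [ 0.0007 -0.0064 -0.0037] ang [-0.     -0.0003  0.0012]
[19.3, 53.6, 94.0] off [ 0.0007 -0.0141 -0.0073] ang [-0.     -0.0003  0.0012]
```

Call:
{"method": "drive_tool", "body": {
  "offset": [
    [0,-0.0064,-0.0037],
    [0,-0.0141,-0.0073],
    [0,-0.0141,-0.0073],
    [0,-0.0141,-0.0073]
  ],
  "angular": [
    [0,0,0],
    [0,0,0],
    [0,0,0],
    [0,0,0]
  ]
}}

```text
time_s: 22.8
tool_pos: [0.5706, -0.0107, 0.17]
tool_rot: [90.0, 60.1, -0.6]
force: [0.4, 0.6, 0.5]
grip_width: 0.021
```

```bash
python3 nr.py n22; python3 go.py 19.3,53.4,94
```

```text
grasp [19.4173 53.6898 94.7919] angle 70.1 rad 57.1 F [0.5599 0.575  0.279 ] w 0.020952174987946635 t 22.8
n22 needle 1.675 weight 3672 centre deck [  0.3181 141.507 ]
t 22.9 grasp deck mm [19.3805 53.6924 94.7629] force deck [ 0.3672  0.7701 -0.1972] w 0.021199076490271165 roterr 0.07312749731012284
[19.3, 53.4, 94.0] off [ 0.0008 -0.0001  0.0003] ang [-0.     -0.0004  0.0012]
```

Call:
{"method": "drive_tool", "body": {
  "offset": [
    [0,0,0],
    [0,0,0],
    [0,0,0],
    [-0.04,0,0],
    [-0.05,-0.05,0.02],
    [-0.05,-0.09,0.05],
    [-0.05,-0.09,0.05]
  ],
  "angular": [
    [0,0,0],
    [0,0,0],
    [0,0,0],
    [0,0,0],
    [0,0,0],
    [0,0,0],
    [0,0,0]
  ],
  "fingers": -0.1
}}

```text
time_s: 23.78
tool_pos: [0.4852, -0.0583, 0.1442]
tool_rot: [91.0, 61.8, 0.5]
force: [-0.3, -0.3, -0.7]
grip_width: 0.048
```

```bash
python3 nr.py n23; python3 pic.py n23b; sed -i '$d' kn.py; echo 'ang("pics/n23b_t.png",(415,470,165,220))'>>kn.py; python3 kn.py
```

```text
grasp [-66.6256   4.9794 114.8178] angle 175.7 rad 66.8 F [-0.5778 -0.3026 -0.4178] w 0.047951825723543305 t 23.775
n23 needle 1.681 weight 9714 centre deck [  0.3181 141.507 ]
pics/n23b_t.png (np.float64(438.57862338209327), np.float64(189.34305292316665)) [19.2834 53.2358 85.9999] ang0 70.1 ang(centre 1.6,1.2) 71.2 54.95842259374067
```

View pics/n23.png

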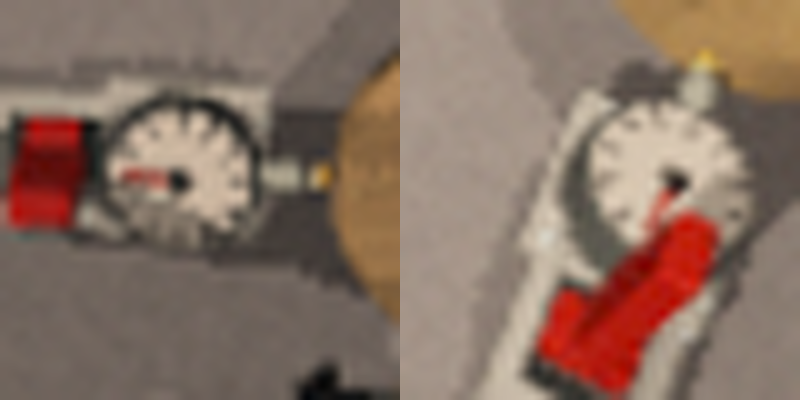

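View pics/n23b_t.png

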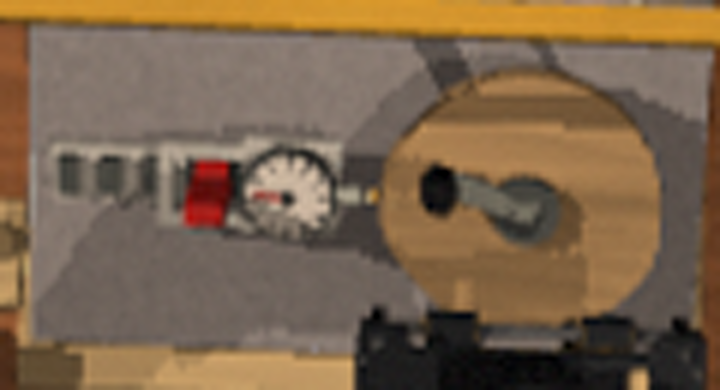

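View pics/n23b_s.png

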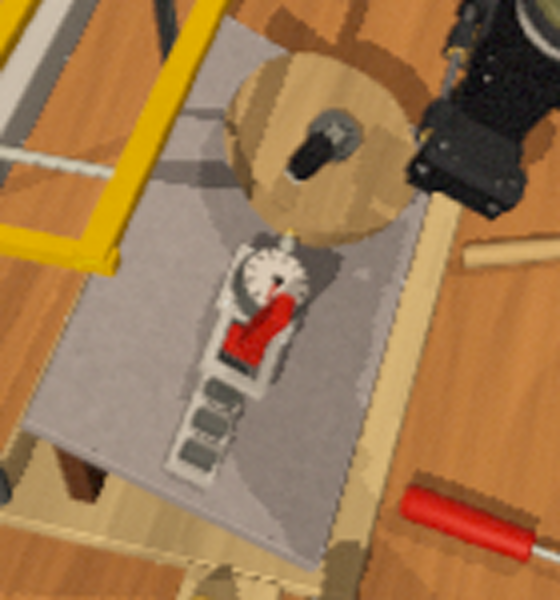

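```bash
python3 -c "
from cell import sign_off
print(sign_off())"
```

```text
the job is handed in; nothing more can be done
None
```

I handed the job in at about 24 s. The blank stands with its higher swelling at the plunger, to within about 1–2° by my measurements. The indicator is in the working notch.

- **Indicator:** I lifted the red tab about 13 mm, shifted it about 25 mm towards the blank and pressed it back down to its starting height. With the gripper clear, the dial had moved about 24 mm, as expected when the plunger's spring holds it back. It still stood there in the last picture.
- **Swellings:** I turned the blank almost a full turn by the crank knob. The needle read about 0.79 on plain rim and about 1.2–1.3 at the lesser swelling, with the crank near 285°. It read about 1.68 at the higher one.
- **Top of the higher swelling:** The needle hardly moves near the top, so I took the middle of equal readings on either side. The different pairs put the top between 70.6° and 72.1° of crank angle.
- **Last check:** With the gripper open and clear, the needle read 1.68 and the crank stood at 71.2°. The wrist force was close to zero.

**Disagreements:**
- Some readings on the sides of the swelling were taken with the needle partly hidden by the gripper. They differed by up to about 2° from the clear-view ones, and hand and camera angles differed by about 1°.
- One retreat ran out of reach and ended about 70 mm lower than commanded; I saw no sign of contact.

In the close-up pictures the stand and the screwdriver looked undisturbed. I did not take a final picture of the whole bench to check the other things.

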